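# Snug the adjustable wrench on the station's nut and tighten it

## Robot

A 6-joint arm with a two-finger parallel gripper is mounted at the origin on the work surface. World frame = base frame: x ahead of the robot, y to its left, z up, the work surface at z = 0. Lengths are in m, angles in rad, forces in N, time in s.
With the tool pointing down it reaches from about 0.3 to 0.875 m from the base axis. Payload 6.4 kg.
Tool frame: the origin (TCP) lies midway between the tips of the shut fingers; the grasp point (between the pads) lies 19 mm behind it; z points along the fingers, y is the direction in which the jaws open and shut (so a half turn about z gives the same grasp; the last joint's range is limited). The gripper opens to 85 mm and grips with 20 to 120 N. Pads are 22 mm wide; open, the fingers measure 114 mm over their backs; the gripper's body (76 mm by 85 mm) begins 54 mm behind the grasp point. The pads swing forward as they close: fully open they stand 13 mm farther back than shut.
Start: joints at [-1.374, 0.181, 1.607, -0, 1.354, -0.206], TCP at [0.225, -0.529, 0.231] pointing down, gripper open.
Joint ranges: [-2.99, 2.99], [-0.89, 2.07], [0.3, 2.58], [-1.14, 4.28], [0, 2.63], [-3.12, 3.12]. Speed limits (rad/s): [2.57, 2.57, 3.01, 3.14, 3.14, 3.14].

## Interface

Orientations are given as a unit quaternion [w, x, y, z].
In Python, from bench import get_obs, camera, hand_in gives the robot as it stands.
- The arm moves only by the tool drive_tool, never from a script. Its argument "deltas" is a list of rows, each a list of 2 entries, a list of its own where there are three numbers: the shift along the world's x, y, z in m, then the turn about the world's z in rad. A call has 1 to 10 rows; each row shifts and turns the pose as measured when the row begins; what a row does not reach is not made up. A row lasts 1/10 s, in which the tool goes at most 50 mm and 8.59 degrees, less where a joint would pass 70% of its speed; a pose out of reach is approached as far as the arm can. A call is refused whole if a number of a shift passes 0.05 or a number of a turn 0.15, either way. A call with a gripper value outside its range is refused whole. "gripper" is the opening, from 0 (shut) to 1 (fully open), set as the call begins (left out, the last holds). The fingers move at their own pace and stop on an object; the grip force is fixed at half the most. Time passes only in rows, so rows that do not move let the fingers close. It gives the time, the measured TCP pose, the force and the opening at its end, in the units of the state.
- get_obs(): the state, without advancing time (a new reading comes with each control period).
- camera(name): name is "scene" or "side" or "wrist"; returns a dict with "frame" (480x640x3 uint8, red, green, blue), "fx", "fy", "cx", "cy" (pixels), "k1" (the pictures are not rectified: a ray, as slopes to the right and down, at radius r is drawn at 1 + k1 r^2 times it, then the intrinsics apply), "eye" and "attitude" of the camera in the world. Camera axes: x right, y down, z forward; pixel columns grow to the right and rows downward; lengths in m; the calibration is good to about 2 mm. A picture is of the moment at which its call begins. There is no depth.
- hand_in(): hands the job in, once; it reports no verdict.
The state is a dict: "time_s": time; "q": joint angles; "dq": joint speeds; "joint_efforts": joint torques, N m; "eef_pos": TCP position; "eef_rot": TCP orientation; "wrist_force": force on the tool from outside, world axes, zero at the start; "torque": the same for the moment, N m; "opening": opening from 0.0 (shut) to 1.0 (fully open).
Only numpy, scipy, OpenCV 4.12 (cv2) and the standard library are available. Lean on these libraries where they do the work, as an engineer would, in place of code of your own. Each camera call takes 0.05 s, during which the arm holds its last target.

## Task

The swivel base of the ball-grip exercise station is loose, and an adjustable wrench already lies flat on its nut with the jaw standing open. Press lightly on the top of the wrench's worm and roll it towards the nut, stroke after stroke, until the jaw is snug on the nut with no play left; only then swing the handle clockwise (seen from above), without forcing it, until the nut is fully home. Leave the wrench lying flat and snug on the tightened nut, let go, and leave the other things on the table alone.

Things in the scene. Friction and masses are not known exactly. Their poses are not given: they have to be found in the camera images.
- nut_center (a point): Centre of the steel hex nut on the round black station base: 30 mm across flats, 34.6 mm across corners, 16 mm high, its top 46 mm above the table. A steel stud, 16 mm across, sticks up through it to 54 mm above the table. z is up. The base is 156 mm across; its flat top, on which the wrench lies, is 30 mm above the table.
- ball_center (a point): Centre of the station's fixed white ball grip (60 mm across, 85 mm above the table, so its top is at 115 mm), on a low arm 158 mm from the nut, on the side away from the wrench's handle. Fixed; keep clear of it.
- wrench: Loose steel adjustable wrench lying flat, 0.5 kg, head 14 mm thick. Origin: on its underside, midway between the jaws when shut on the nut (near the nut's axis). x along the handle from nut to handle end, z up, y to the fixed jaw (face at y = +15 mm); moving jaw and worm on the -y side. Head: x -20 to +63, y -32 to +31 mm. Over 35 N of finger or arm on wrench or worm is forcing it.
- worm_top (a point): Point over the worm's middle, level with the head's upper face (14 mm over the wrench's underside); axes as the wrench. Worm: knurled roller, 20 mm across, 16 mm long, axle along y, in a rigid window of the head at x = +40, y = -14 mm. It is worn and runs out of true: its top stands 5 to 7 mm above this point, rising and falling as it turns, so feel it throughout each stroke (1 mm of depth is 10 to 15 N).
- stroke_from (a point): Where a closing stroke starts: 10 mm behind worm_top (wrench's +x), same height. The worm turns by friction: a fingertip pressed on it with about 10 to 15 N all along and moved towards the nut (wrench's -x) closes the jaw by up to 0.6 mm per 10 mm; along +x it opens it. It takes 5 to 6 N along the stroke and stays where left. Once the jaw is snug the worm stops and the finger slips over it.
- stroke_to (a point): Where a closing stroke ends: 8 mm before worm_top towards the nut (wrench's -x), same height. These 18 mm are for the middle of shut fingertips about 22 mm wide; lift before going back. Some 3 to 8 strokes are needed.
- handle_mid (a point): Middle of the handle, 160 mm from the nut, 37 mm above the table; axes as the wrench. The handle is a bar 20 mm wide, 10 mm thick (32 to 42 mm above the table) from 82 to 225 mm from the nut, clear of the base. Tightening swings it clockwise from above (its -y side leads; push on its +y side); it takes 3 to 6 N here; over 9 N means the nut is home, beyond 13 N the jaw slips open.
- jaw (a joint): Opening of the wrench's jaws beyond the nut's 30 mm, in m: 0 = shut on the nut, 2.6 to 4.1 mm at the start; the reading is noisy
- nut (a joint): Angle of the nut in rad, growing clockwise from above: -0.06 to 0.06 at the start, 0.75 = fully home against a hard stop; it turns stiffly (0.6 N m)
- spare_nut_center (a point): spare nut: the same steel hex nut lying loose beside the station, 30 mm across flats, 16 mm high; point at its centre; leave it alone
- washer_center (a point): loose steel washer, 48 mm across, 5 mm thick, beside the station; point at its centre; leave it alone
- pulley: loose white cord pulley lying flat, 44 mm across, 19 mm high; origin under it; leave it alone
- cone_grip: loose white tapered hand grip standing upright, 48 mm across, 90 mm high; origin under it; leave it alone
- weight: loose dark steel weight disc, 68 mm across, 16 mm high; origin under it; leave it alone
- driver: loose screwdriver with a black handle, about 200 mm long, lying down; leave it alone
- spray: white spray bottle, 60 mm across, 130 mm high; origin under it; leave it alone

How it is judged:
On the way, in this order (a step that is already met when the one before it is completed fails the run):
1. the jaw is rolled snug on the nut (less than 1 mm of opening beyond the nut) before the nut has been turned (value of joint jaw below 0.001 m and value of joint nut below 0.3 rad), for 0.3 s.
2. the nut is turned home with the wrench (value of joint nut above 0.7 rad), for 0.2 s.
At the end, for the whole second after the job is handed in: The nut is home (joint above 0.70 rad of 0.75), the wrench lies flat on the base with its jaws round the nut (within 6 mm of centre, 4 mm of height, tilt below 0.06 rad), the jaw still snug (opening below 2 mm), at rest, and the other things are where they were (value of joint nut above 0.7 rad and value of joint jaw below 0.002 m and horizontal distance between wrench and nut_center below 0.006 m and height (world z) of wrench between 0.026 and 0.034 m and angle between wrench's own z axis and vertical below 0.06 rad and linear speed of wrench below 0.02 m/s); the robot touches nothing.
It fails at once if the wrench or its worm is forced: fingers or arm press it with more than 35 N (contact force between any of the fingers, the arm and wrench above 35 N).
It fails at once if the nut is turned while the jaw is loose on it (open by more than 2.5 mm) (value of joint nut above 0.3 rad and value of joint jaw above 0.0025 m).
It fails at once if one of the other things is moved by more than 25 mm (distance of any of spare_nut_center, washer_center, pulley, cone_grip, weight, driver, spray from where it was at the start of the episode above 0.025 m).
It also fails if it takes over 72 s, if anything falls off the work surface, if the arm or the gripper's body presses on something with over 40 N, if the wrist force passes 120 N, or if a joint passes its speed limit or range.

## Working session

There is one attempt and no reset: what is moved stays moved. The work goes in short steps, Python scripts to look and compute and a tool call to move; the robot and the scene stay as the last step left them, time stands still between calls to the robot, and variables do not carry over. Pictures are saved under pics/ and viewed, and the job is handed in when it is done.

Besides the shell and the picture viewer there is one more tool, called after "Request:" by a JSON object that holds its "name" and its "arguments", one argument or row to a line. drive_tool: Moves the arm, as the interface text tells. Its arguments: {"type":"object","properties":{"deltas":{"type":"array","items":{"type":"array"}},"gripper":{"type":"number"}},"required":["deltas"]}

```bash
ls; mkdir -p pics; python3 - <<'E'
from bench import get_obs,camera
import cv2,json
o=get_obs();print(o)
for n in ["scene","side","wrist"]:
    c=camera(n);cv2.imwrite(f"pics/{n}0.png",c["frame"][:,:,::-1]);print(n,{k:v for k,v in c.items() if k!="frame"})
E
```

```text
pics
{'time_s': 0.0, 'q': array([-1.37434128e+00,  1.81557896e-01,  1.60803509e+00, -1.36346149e-05,
        1.35382526e+00, -2.06314246e-01]), 'dq': array([0.00073884, 0.0011041 , 0.00089293, 0.00015748, 0.00034739,
       0.0010079 ]), 'joint_efforts': array([-2.98284676e-04, -4.44867361e+01, -3.51341128e+01, -3.50381615e-04,
        9.04858840e-03,  2.56059587e-05]), 'eef_pos': array([ 0.22527097, -0.5284085 ,  0.23036161]), 'eef_rot': array([-9.12816748e-04,  9.79789849e-01,  2.00027547e-01, -2.15635014e-06]), 'wrist_force': array([-0.4844238 , -0.1200578 , -0.90614974]), 'torque': array([ 0.00269133, -0.04448486,  0.05219244]), 'opening': 0.9978972988865318}
scene {'fx': 556.1796650088297, 'fy': 556.1796650088297, 'cx': 330.09556688635854, 'cy': 239.63370382510666, 'k1': -0.08408889024350504, 'eye': array([0.98652101, 0.6349701 , 1.1141764 ]), 'attitude': array([-0.08728437,  0.2783188 ,  0.91150359, -0.28996773])}
side {'fx': 530.6807898412559, 'fy': 530.6807898412559, 'cx': 316.641337147636, 'cy': 241.70730235186997, 'k1': -0.07478283899183394, 'eye': array([ 0.07255892, -0.86793312,  1.02559174]), 'attitude': array([-0.38872081,  0.88701871, -0.22802684,  0.10048733])}
wrist {'fx': 330.93630508839584, 'fy': 330.93630508839584, 'cx': 315.75432176073303, 'cy': 240.88184039301564, 'k1': -0.04790723580824759, 'eye': array([ 0.29591955, -0.49879895,  0.37340988]), 'attitude': array([ 0.12722416,  0.82470142, -0.54449232, -0.08490993])}
```

View pics/scene0.png

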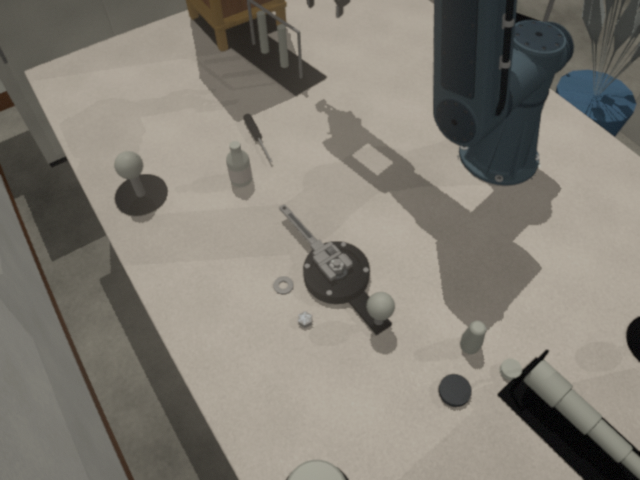

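View pics/side0.png

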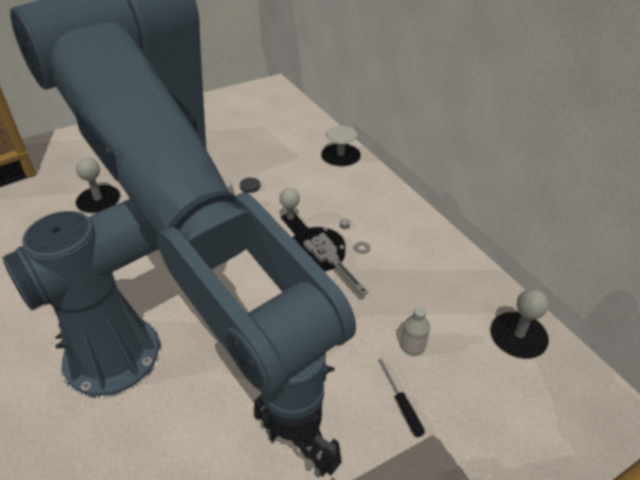

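View pics/wrist0.png

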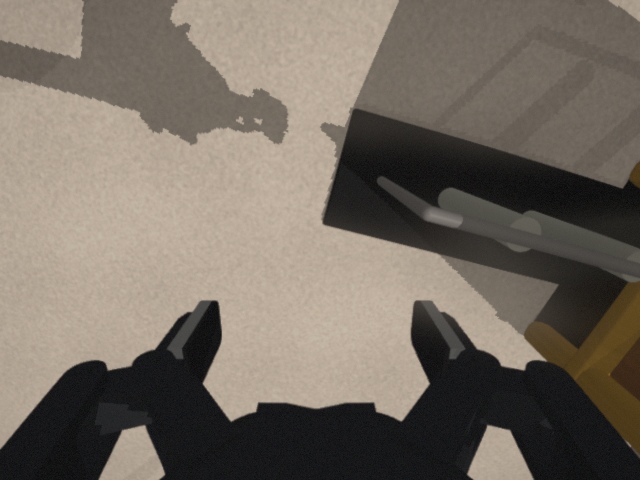

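The scene view shows the wrench on the base: nut about (337,265), handle end (284,208), ball (380,306). In the side view the nut is near (322,246) and the handle end near (364,295). I'll build the helpers and enlarge both.

```bash
cat > h.py <<'E'
import numpy as np,cv2
from scipy.spatial.transform import Rotation as R
from scipy.optimize import least_squares
from bench import get_obs,camera
def rot(q): return R.from_quat([q[1],q[2],q[3],q[0]]).as_matrix()
def proj(c,p):
    p=np.atleast_2d(p); d=(p-c["eye"])@rot(c["attitude"]); s=d[:,:2]/d[:,2:]; r2=(s**2).sum(1,keepdims=True)
    s=s*(1+c["k1"]*r2); return s*[c["fx"],c["fy"]]+[c["cx"],c["cy"]]
def ray(c,uv):
    sd=(np.array(uv,float)-[c["cx"],c["cy"]])/[c["fx"],c["fy"]]; s=sd.copy()
    for _ in range(20): s=sd/(1+c["k1"]*(s@s))
    d=rot(c["attitude"])@np.r_[s,1]; return d/np.linalg.norm(d)
def atz(c,uv,z):
    d=ray(c,uv); return c["eye"]+d*(z-c["eye"][2])/d[2]
def tri(cs,uvs):
    A=0;b=0
    ds=[ray(c,u) for c,u in zip(cs,uvs)]
    for c,d in zip(cs,ds):
        P=np.eye(3)-np.outer(d,d);A=A+P;b=b+P@c["eye"]
    p=np.linalg.solve(A,b); return p,[np.linalg.norm((np.eye(3)-np.outer(d,d))@(p-c["eye"])) for c,d in zip(cs,ds)]
def save(c,name): 
    cv2.imwrite(f"pics/{name}.png",c["frame"][:,:,::-1]); np.save(f"pics/{name}.npy",c,allow_pickle=True)
def load(name): return np.load(f"pics/{name}.npy",allow_pickle=True).item()
def crop(c,name,x0,y0,w,h,k):
    f=c["frame"][y0:y0+h,x0:x0+w,::-1]; cv2.imwrite(f"pics/{name}.png",cv2.resize(f,None,fx=k,fy=k,interpolation=cv2.INTER_CUBIC))
E
python3 - <<'E'
from h import *
s=camera("scene");d=camera("side");save(s,"s1");save(d,"d1")
crop(s,"s1c",260,190,160,150,4);crop(d,"d1c",260,180,130,130,4)
for n,a,b in [("nut",(337,265),(322,246)),("hend",(284,208),(364,295)),("ball",(380,306),(289,198))]: print(n,tri([s,d],[a,b]))
E
```

```text
nut (array([0.593897  , 0.06146156, 0.0283961 ]), [np.float64(0.007718063287500096), np.float64(0.007718063287500171)])
hend (array([ 0.60315643, -0.14903052,  0.02811454]), [np.float64(0.0018719751722153669), np.float64(0.0018719751722155167)])
ball (array([0.58858886, 0.22897871, 0.08203815]), [np.float64(0.0012883535197231596), np.float64(0.001288353519723276)])
```

View pics/s1c.png

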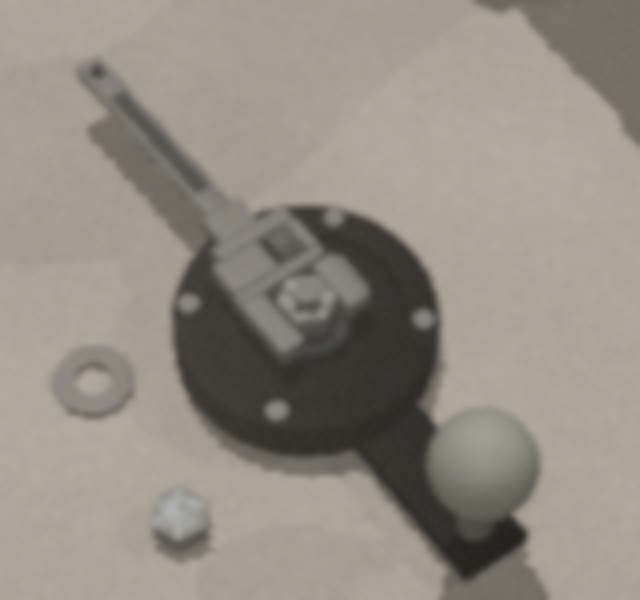

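View pics/d1c.png

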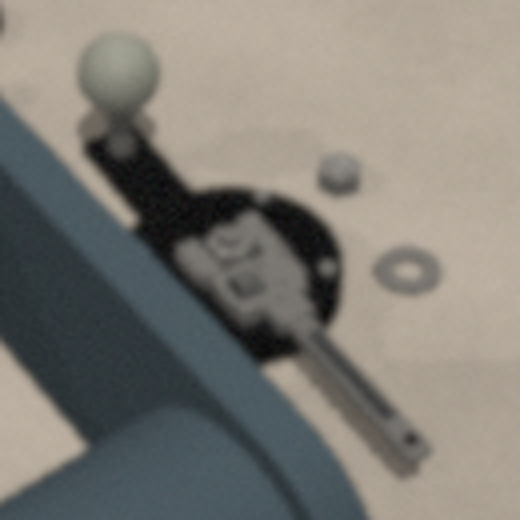

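Request:
{"name": "drive_tool", "arguments": {
  "deltas": [
    [[0.027,0.042,0],0.095],
    [[0.027,0.042,0],0.095],
    [[0.027,0.042,0],0.095],
    [[0.027,0.042,0],0.095],
    [[0.027,0.042,0],0.095],
    [[0.027,0.042,0],0.095],
    [[0.027,0.042,0],0.095],
    [[0.027,0.042,0],0.095],
    [[0.027,0.042,0],0.095],
    [[0.027,0.042,0],0.095]
  ],
  "gripper": 0
}}

```text
time_s: 1.25
eef_pos: [0.4916, -0.1078, 0.2308]
eef_rot: [0.002, 0.772, 0.636, 0.0]
wrist_force: [0.7, -1.0, -1.0]
opening: -0.002
```

Request:
{"name": "drive_tool", "arguments": {
  "deltas": [
    [[0.03,0.03,-0.01],0.08],
    [[0.03,0.03,-0.01],0.08],
    [[0.03,0.02,-0.01],0.07],
    [[0,0,0],0]
  ]
}}

```text
time_s: 1.65
eef_pos: [0.5866, -0.0178, 0.2]
eef_rot: [0.002, 0.687, 0.727, 0.002]
wrist_force: [-0.0, -0.7, -0.7]
opening: 0.005
```

```bash
python3 - <<'E'
from h import *
print(get_obs()["eef_pos"],get_obs()["eef_rot"])
s=camera("scene");d=camera("side");w=camera("wrist");save(s,"s2");save(d,"d2");save(w,"w2")
crop(d,"d2c",240,170,150,140,5);print(w["eye"])
E
```

```text
[ 0.58663877 -0.01782445  0.20003165] [0.00247529 0.68667586 0.72695695 0.00193223]
[0.57957774 0.05692751 0.34411595]
```

View pics/w2.png

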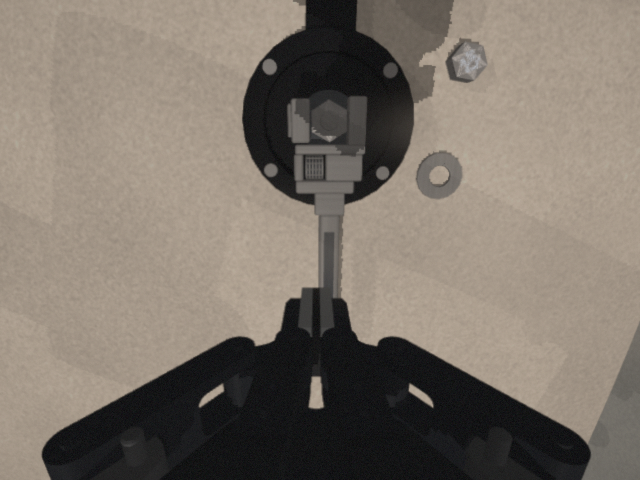

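View pics/d2c.png

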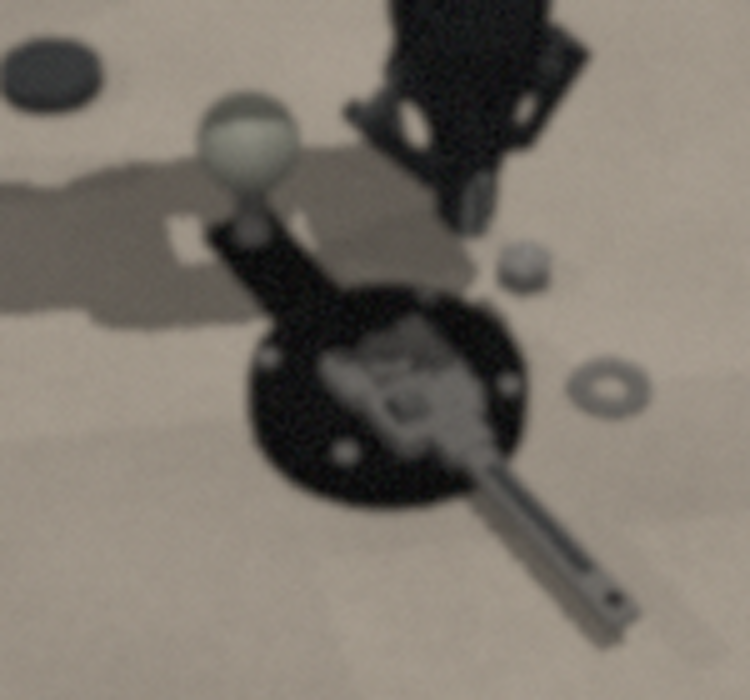

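The wrist view shows the nut near (329,118), the worm at (314,167) in its window, and the handle running down column 330. I'll enlarge the head.

```bash
python3 - <<'E'
from h import *
w=load("w2");crop(w,"w2c",240,20,180,200,4)
crop(w,"w2d",270,80,110,110,7)
# predicted outline
for p in [(328.5,116)]: print(atz(w,p,0.030))
for p in [(243,116),(413,116),(328,29),(328,204)]: print(p,atz(w,p,0.030))
print("worm",atz(w,(314,167),0.050),"handle",atz(w,(330,215),.042),atz(w,(330,285),.042))
E
```

```text
[0.5917066  0.07463511 0.03      ]
(243, 116) [0.51522753 0.07076398 0.03      ]
(413, 116) [0.66764418 0.07916943 0.03      ]
(328, 29) [0.58687216 0.14437857 0.03      ]
(328, 204) [ 0.59636965 -0.00527647  0.03      ]
worm [0.58099232 0.03076904 0.05      ] handle [ 0.59826943 -0.01322206  0.042     ] [ 0.60305677 -0.08489805  0.042     ]
```

View pics/w2d.png

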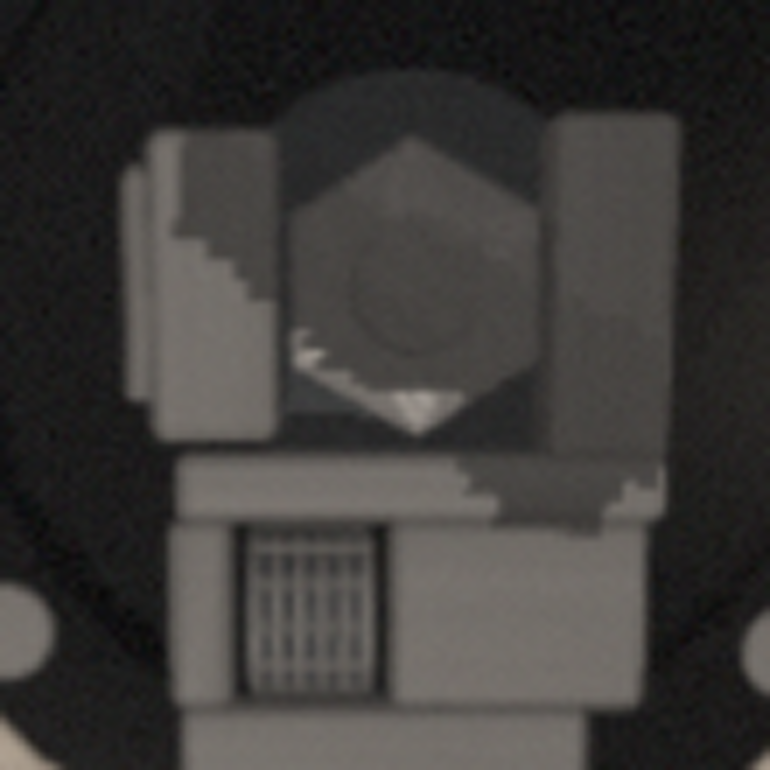

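View pics/w2c.png

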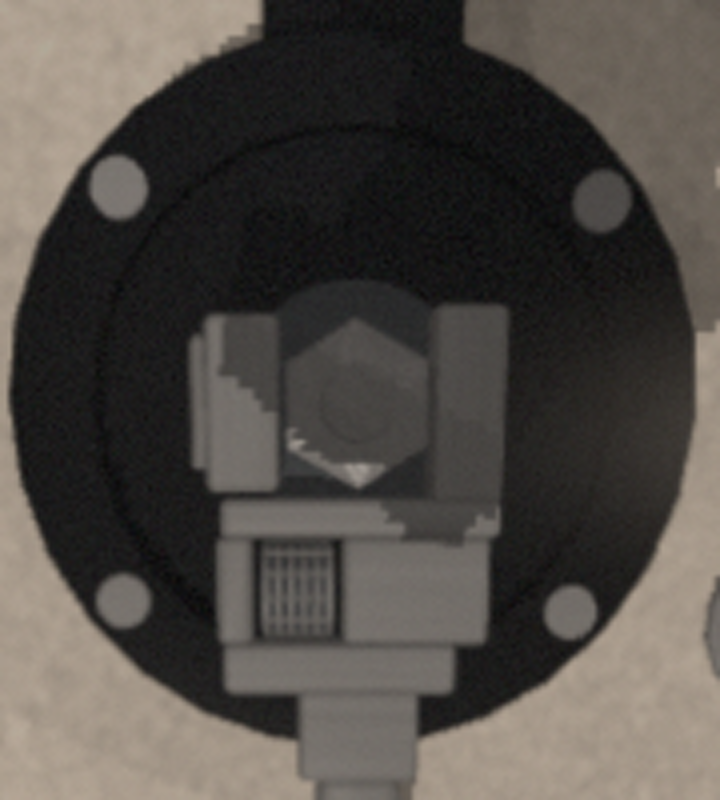

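```bash
python3 - <<'E'
from h import *
w=load("w2")
n=atz(w,(329.1,120.9),.046);k=atz(w,(314.6,167.2),.044)
e=lambda x,y:(270+x/7,80+y/7)
print("nut",n,"worm",k,(k-n)*1000)
print("hexcorners",atz(w,e(408,135),.046),atz(w,e(418,437),.046))
# handle edges from the image
g=cv2.cvtColor(w["frame"],cv2.COLOR_RGB2GRAY).astype(int)
for r in (222,250,280): print(r,g[r,310:352])
for r in (222,250,280): print(atz(w,(320,r),.042),atz(w,(340,r),.042))
E
```

```text
nut [0.59185257 0.06980391 0.046     ] worm [0.581564   0.03008853 0.044     ] [-10.28857465 -39.71537466  -2.        ]
hexcorners [0.59006173 0.08702017 0.046     ] [0.59352866 0.05210806 0.046     ]
222 [151 151 152 155 151 154 152 149 122  96  96 106 113 118 119 118 119 115
 114 111 113 111 112 112 111 111 107 104  97  90  93  96 105 142 152 154
 156 157 158 155 155 152]
250 [160 162 161 162 160 162 160 158 125 105 107 117 121 106  86  79  78  77
  79  81  77  80  77  83 107 112 109 104  97 103 109 114 148 157 158 156
 155 158 162 162 159 159]
280 [160 161 159 159 161 162 163 161 126 104 110 118 123  98  78  70  71  71
  73  71  71  72  75  94 109 108 102  92 100 106 112 149 159 163 161 159
 159 161 161 163 161 158]
[ 0.58931259 -0.0204539   0.042     ] [ 0.60812784 -0.01946758  0.042     ]
[ 0.59091308 -0.0483221   0.042     ] [ 0.61024005 -0.04732541  0.042     ]
[ 0.59273224 -0.07994138  0.042     ] [ 0.61265509 -0.07893322  0.042     ]
```

Request:
{"name": "drive_tool", "arguments": {
  "deltas": [
    [[-0.0022,0.019,-0.03],0],
    [[-0.0022,0.019,-0.04],0],
    [[0,0,-0.04],0],
    [[0,0,-0.022],0],
    [[0,0,0],0]
  ]
}}

```text
time_s: 2.3
eef_pos: [0.5795, 0.0111, 0.0729]
eef_rot: [0.008, 0.693, 0.721, 0.004]
wrist_force: [-0.1, -0.8, -0.3]
opening: -0.003
```

```bash
python3 - <<'E'
from h import *
print(get_obs())
w=camera("wrist");save(w,"w3");s=camera("scene");save(s,"s3");crop(s,"s3c",280,200,110,100,6)
E
```

```text
{'time_s': 2.3, 'q': array([-0.18374974,  0.36965638,  1.7222498 , -0.0034997 ,  1.03158675,
       -0.22103151]), 'dq': array([-0.01585323, -0.04123074, -0.00220738, -0.00377315,  0.01906052,
        0.00113634]), 'joint_efforts': array([ 1.97836384e-01, -4.78553760e+01, -3.00110185e+01,  1.96367980e-02,
       -6.67255539e-01,  8.13529186e-03]), 'eef_pos': array([0.57952697, 0.01114014, 0.0728624 ]), 'eef_rot': array([0.00838592, 0.69313689, 0.72074758, 0.00372194]), 'wrist_force': array([-0.14657295, -0.79312562, -0.28636252]), 'torque': array([ 0.02891336,  0.01597037, -0.01974191]), 'opening': -0.00271506752500416}
```

View pics/w3.png

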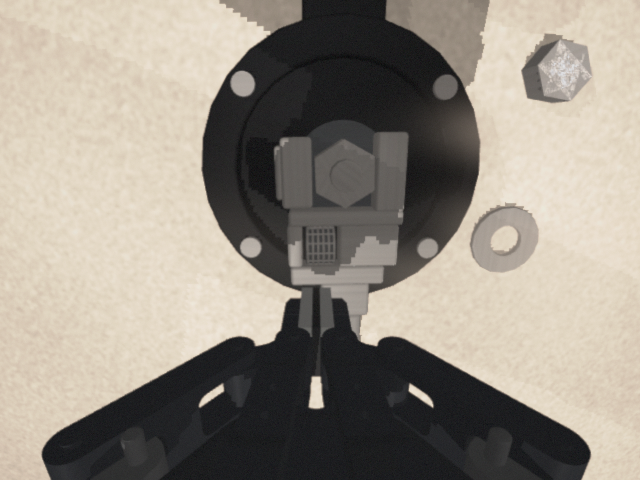

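View pics/s3c.png

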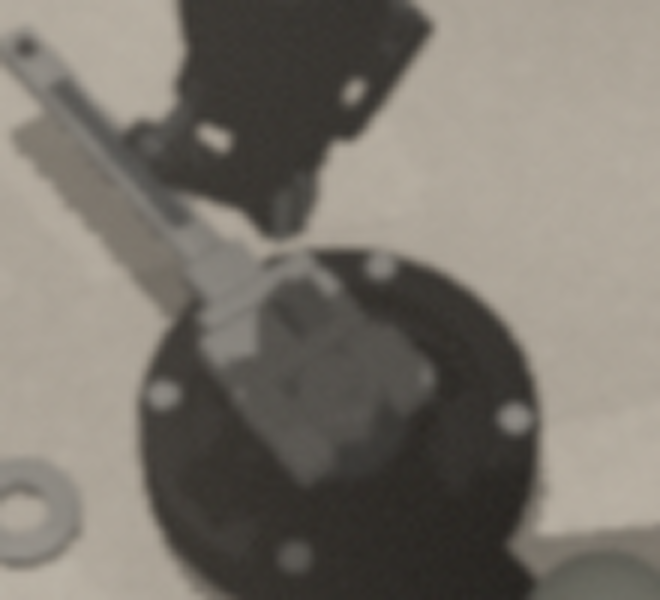

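Worm now at about (321,244), fingertips at (317,295). I'll triangulate the worm and nut from both wrist views.

```bash
python3 - <<'E'
from h import *
a=load("w2");b=load("w3");crop(b,"w3c",260,110,160,150,5)
print("worm",tri([a,b],[(314.6,167.2),(320.5,244)]),atz(b,(320.5,244),.048))
print("nut",tri([a,b],[(329.1,120.9),(345,173)]),atz(b,(345,173),.046))
print(rot(get_obs()["eef_rot"]))
print(proj(b,get_obs()["eef_pos"]))
E
```

```text
worm (array([0.58157473, 0.02950235, 0.03750157]), [np.float64(3.2664415151517714e-05), np.float64(3.2664415151649146e-05)]) [0.58107483 0.03299939 0.048     ]
nut (array([0.59219508, 0.07006433, 0.04165506]), [np.float64(0.00017878169656854612), np.float64(0.0001787816965684692)]) [0.5918904 0.0706024 0.046    ]
[[-0.0391287   0.9989805   0.02251449]
 [ 0.99920149  0.03929974 -0.00720513]
 [-0.00808259  0.02221458 -0.99972055]]
[[322.39960956 307.36098486]]
```

View pics/w3c.png

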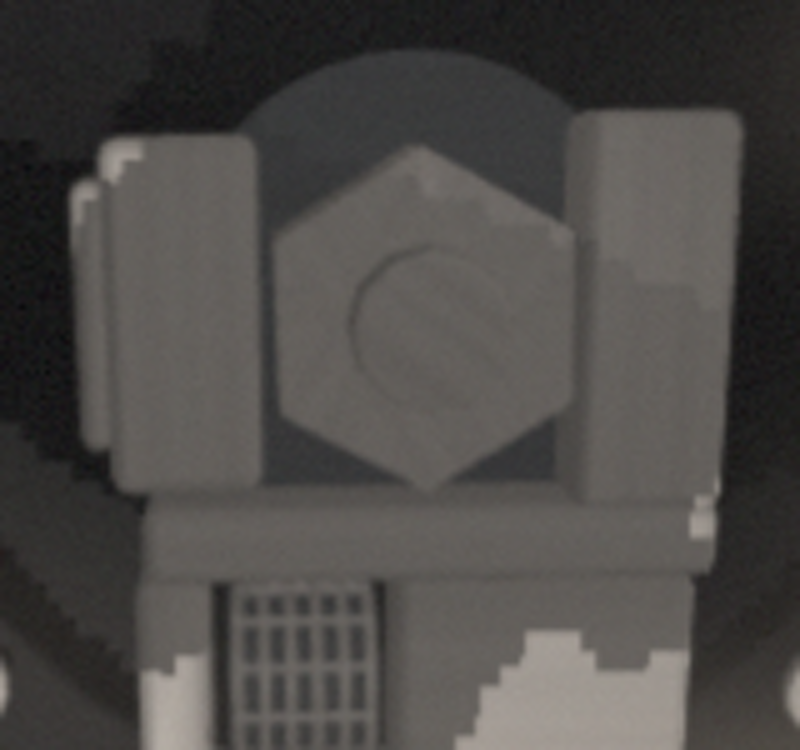

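Request:
{"name": "drive_tool", "arguments": {
  "deltas": [
    [[0.0015,0.005,-0.006],0],
    [[0.001,0.004,-0.006],0],
    [[0,0,-0.003],0],
    [[0,0,0],0]
  ]
}}

```text
time_s: 2.8
eef_pos: [0.589, 0.0185, 0.0665]
eef_rot: [0.015, 0.694, 0.72, 0.008]
wrist_force: [-0.1, 1.0, 0.7]
opening: 0.004
```

Request:
{"name": "drive_tool", "arguments": {
  "deltas": [
    [[0,0,0],0],
    [[0,0,0],0],
    [[0,0,0],0]
  ]
}}

```text
time_s: 3.1
eef_pos: [0.5896, 0.0186, 0.0673]
eef_rot: [0.016, 0.694, 0.72, 0.009]
wrist_force: [0.0, 1.0, 0.4]
opening: -0.001
```

Request:
{"name": "drive_tool", "arguments": {
  "deltas": [
    [[-0.004,0.001,0],0],
    [[-0.003,0,0],0],
    [[0,0,0],0]
  ]
}}

```text
time_s: 3.4
eef_pos: [0.5819, 0.0196, 0.0673]
eef_rot: [0.016, 0.694, 0.72, 0.008]
wrist_force: [-0.2, 1.0, 0.1]
opening: 0.003
```

```bash
python3 - <<'E'
from h import *
o=get_obs();print(o["q"],o["dq"],o["eef_pos"],rot(o["eef_rot"])[:,2])
E
```

```text
[-0.16801778  0.37328899  1.73136925 -0.00428469  1.00180216 -0.20295558] [ 7.20981033e-05  5.06385304e-04 -7.53120111e-04  7.58406342e-04
  9.98956023e-04 -4.99545581e-04] [0.58187882 0.01961852 0.06730952] [ 0.03403066 -0.00943333 -0.99937627]
```

Request:
{"name": "drive_tool", "arguments": {
  "deltas": [
    [[0,0,-0.004],0],
    [[0,0,-0.004],0],
    [[0,0,0],0]
  ]
}}

```text
time_s: 3.7
eef_pos: [0.5817, 0.0196, 0.0587]
eef_rot: [0.016, 0.694, 0.72, 0.008]
wrist_force: [-1.4, -0.6, 0.0]
opening: -0.001
```

Request:
{"name": "drive_tool", "arguments": {
  "deltas": [
    [[0,0,-0.004],0],
    [[0,0,-0.0015],0],
    [[0,0,0],0]
  ]
}}

```text
time_s: 4.0
eef_pos: [0.5816, 0.0196, 0.0523]
eef_rot: [0.015, 0.694, 0.72, 0.008]
wrist_force: [-0.2, 0.3, -0.1]
opening: 0.002
```

Request:
{"name": "drive_tool", "arguments": {
  "deltas": [
    [[0,0,-0.001],0],
    [[0,0,0],0]
  ]
}}

```text
time_s: 4.2
eef_pos: [0.5816, 0.0196, 0.0511]
eef_rot: [0.015, 0.694, 0.72, 0.008]
wrist_force: [-0.5, 0.3, 0.3]
opening: 0.002
```

Request:
{"name": "drive_tool", "arguments": {
  "deltas": [
    [[0,0,-0.0006],0],
    [[0,0,0],0]
  ]
}}

```text
time_s: 4.4
eef_pos: [0.5818, 0.0196, 0.0506]
eef_rot: [0.015, 0.694, 0.72, 0.008]
wrist_force: [0.2, -0.5, 0.0]
opening: 0.001
```

Request:
{"name": "drive_tool", "arguments": {
  "deltas": [
    [[0,0.002,0],0],
    [[0,0,-0.0005],0],
    [[0,0,0],0]
  ]
}}

```text
time_s: 4.7
eef_pos: [0.5821, 0.0216, 0.0508]
eef_rot: [0.016, 0.694, 0.72, 0.008]
wrist_force: [-1.1, -0.4, 2.4]
opening: 0.001
```

Request:
{"name": "drive_tool", "arguments": {
  "deltas": [
    [[0,0,-0.0005],0],
    [[0,0,0],0]
  ]
}}

```text
time_s: 4.9
eef_pos: [0.5821, 0.0216, 0.0507]
eef_rot: [0.016, 0.694, 0.72, 0.008]
wrist_force: [-2.0, 0.0, 1.6]
opening: -0.0
```

Request:
{"name": "drive_tool", "arguments": {
  "deltas": [
    [[0,0,-0.001],0]
  ]
}}

```text
time_s: 5.0
eef_pos: [0.5823, 0.0215, 0.0503]
eef_rot: [0.016, 0.694, 0.72, 0.008]
wrist_force: [-5.9, 0.6, 12.4]
opening: -0.001
```

Request:
{"name": "drive_tool", "arguments": {
  "deltas": [
    [[0,0,-0.001],0]
  ]
}}

```text
time_s: 5.1
eef_pos: [0.5824, 0.0215, 0.0502]
eef_rot: [0.016, 0.694, 0.72, 0.008]
wrist_force: [-5.8, 0.1, 14.3]
opening: 0.002
```

Request:
{"name": "drive_tool", "arguments": {
  "deltas": [
    [[0,0.0025,-0.0009],0],
    [[0,0.0025,-0.0009],0]
  ]
}}

```text
time_s: 5.3
eef_pos: [0.5823, 0.024, 0.0505]
eef_rot: [0.017, 0.693, 0.72, 0.006]
wrist_force: [-6.4, -5.3, 10.7]
opening: -0.0
```

Request:
{"name": "drive_tool", "arguments": {
  "deltas": [
    [[0,0.0025,-0.0009],0],
    [[0,0.0025,-0.0009],0]
  ]
}}

```text
time_s: 5.5
eef_pos: [0.582, 0.0266, 0.0505]
eef_rot: [0.018, 0.693, 0.721, 0.005]
wrist_force: [-5.0, -5.0, 9.0]
opening: 0.002
```

Request:
{"name": "drive_tool", "arguments": {
  "deltas": [
    [[0,0.003,-0.0012],0],
    [[0,0.003,-0.0012],0]
  ]
}}

```text
time_s: 5.7
eef_pos: [0.5819, 0.0301, 0.0501]
eef_rot: [0.019, 0.693, 0.721, 0.003]
wrist_force: [-7.3, -5.3, 11.7]
opening: -0.001
```

Request:
{"name": "drive_tool", "arguments": {
  "deltas": [
    [[0,0.003,-0.0012],0],
    [[0,0.003,-0.0012],0]
  ]
}}

```text
time_s: 5.9
eef_pos: [0.5817, 0.0337, 0.0497]
eef_rot: [0.02, 0.693, 0.721, 0.001]
wrist_force: [-6.6, -4.3, 11.0]
opening: 0.0
```

Request:
{"name": "drive_tool", "arguments": {
  "deltas": [
    [[0,0.003,-0.0012],0],
    [[0,0.003,-0.0012],0]
  ]
}}

```text
time_s: 6.1
eef_pos: [0.5817, 0.0373, 0.0493]
eef_rot: [0.021, 0.693, 0.721, -0.001]
wrist_force: [-6.1, -5.3, 10.9]
opening: 0.001
```

Request:
{"name": "drive_tool", "arguments": {
  "deltas": [
    [[0,0,0.004],0],
    [[0,-0.004,0.002],0],
    [[0,-0.005,0],0],
    [[0,-0.005,0],0],
    [[0,-0.0025,0],0],
    [[0,0,0],0]
  ]
}}

```text
time_s: 6.7
eef_pos: [0.5817, 0.0192, 0.0548]
eef_rot: [0.021, 0.693, 0.721, -0.001]
wrist_force: [0.2, -0.3, 0.1]
opening: 0.0
```

```bash
python3 - <<'E'
from h import *
o=get_obs();print(o["eef_pos"],rot(o["eef_rot"])[:,2],o["wrist_force"])
b=camera("wrist");save(b,"w4");crop(b,"w4c",260,110,160,150,5)
E
```

```text
[0.58167337 0.01923997 0.05479272] [ 0.02965398 -0.03061671 -0.99909122] [ 0.20032361 -0.26244432  0.13402167]
```

View pics/w4c.png

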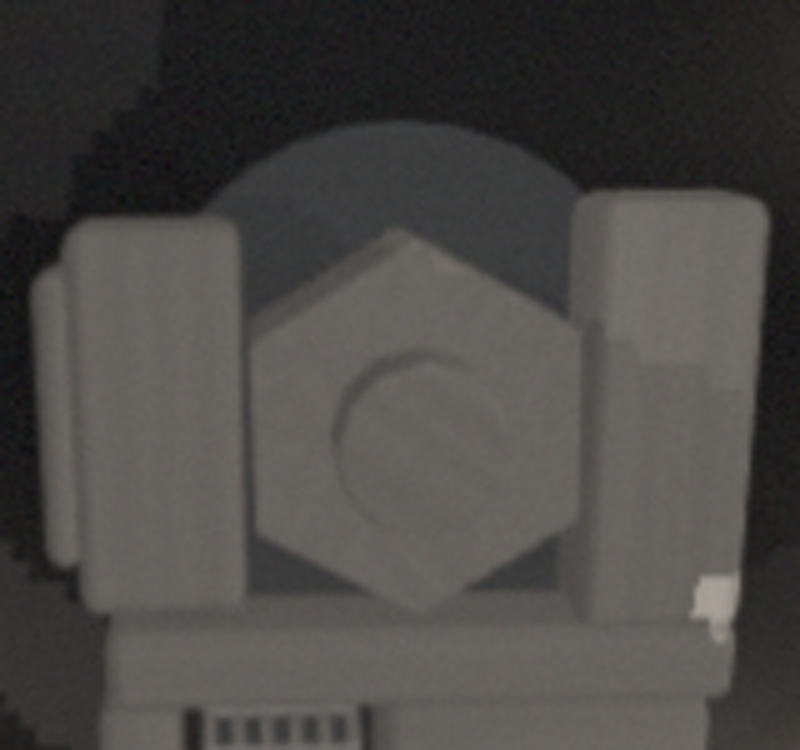

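Request:
{"name": "drive_tool", "arguments": {
  "deltas": [
    [[0,0.001,-0.002],0],
    [[0,0,-0.0015],0],
    [[0,0,-0.0005],0]
  ]
}}

```text
time_s: 7.05
eef_pos: [0.5814, 0.0207, 0.0501]
eef_rot: [0.021, 0.693, 0.721, -0.001]
wrist_force: [0.6, 0.1, -0.3]
opening: -0.002
```

Request:
{"name": "drive_tool", "arguments": {
  "deltas": [
    [[0,0,-0.001],0],
    [[0,0,-0.001],0]
  ]
}}

```text
time_s: 7.25
eef_pos: [0.5817, 0.0207, 0.0491]
eef_rot: [0.021, 0.692, 0.721, -0.001]
wrist_force: [-5.3, 0.7, 12.8]
opening: -0.003
```

Request:
{"name": "drive_tool", "arguments": {
  "deltas": [
    [[-0.0003,0.003,-0.0012],0],
    [[-0.0003,0.003,-0.0012],0]
  ]
}}

```text
time_s: 7.45
eef_pos: [0.5817, 0.0235, 0.0495]
eef_rot: [0.023, 0.692, 0.722, -0.003]
wrist_force: [-6.3, -6.3, 10.7]
opening: 0.0
```

Request:
{"name": "drive_tool", "arguments": {
  "deltas": [
    [[-0.0003,0.003,-0.0012],0],
    [[-0.0003,0.003,-0.0012],0]
  ]
}}

```text
time_s: 7.65
eef_pos: [0.5825, 0.0273, 0.0496]
eef_rot: [0.026, 0.692, 0.722, -0.004]
wrist_force: [-0.5, -2.7, 5.3]
opening: 0.003
```

Request:
{"name": "drive_tool", "arguments": {
  "deltas": [
    [[-0.0003,0.003,-0.0012],0],
    [[-0.0003,0.003,-0.0012],0]
  ]
}}

```text
time_s: 7.85
eef_pos: [0.5837, 0.0316, 0.0494]
eef_rot: [0.028, 0.692, 0.722, -0.004]
wrist_force: [-2.1, -3.4, 6.4]
opening: 0.002
```

Request:
{"name": "drive_tool", "arguments": {
  "deltas": [
    [[-0.0003,0.003,-0.0012],0],
    [[-0.0003,0.003,-0.0012],0]
  ]
}}

```text
time_s: 8.05
eef_pos: [0.5849, 0.0359, 0.0492]
eef_rot: [0.031, 0.691, 0.722, -0.004]
wrist_force: [-1.3, -4.1, 6.1]
opening: -0.003
```

Request:
{"name": "drive_tool", "arguments": {
  "deltas": [
    [[0,0,0.01],0],
    [[0,-0.004,0.04],0],
    [[0,-0.004,0.04],0],
    [[0,0,0.0],0],
    [[0,0,0],0]
  ]
}}

```text
time_s: 8.55
eef_pos: [0.5834, 0.0288, 0.1429]
eef_rot: [0.029, 0.691, 0.722, -0.004]
wrist_force: [-0.1, 0.1, -1.0]
opening: 0.003
```

```bash
python3 - <<'E'
from h import *
o=get_obs();print(o["eef_pos"],rot(o["eef_rot"])[:,2],o["wrist_force"])
b=camera("wrist");save(b,"w5");crop(b,"w5c",260,80,140,130,5)
E
```

```text
[0.58343955 0.02880867 0.14291943] [ 0.03707172 -0.04618768 -0.99824465] [-0.13750084  0.09866881 -1.04909368]
```

View pics/w5c.png

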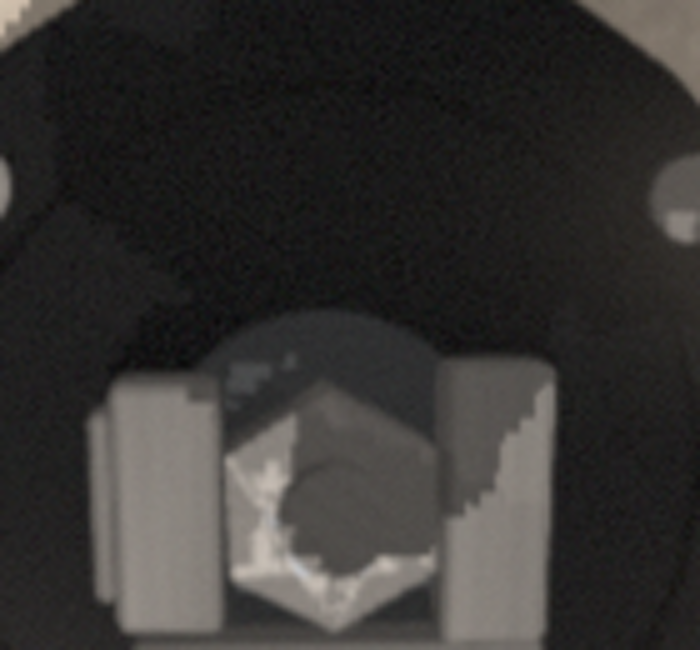

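Request:
{"name": "drive_tool", "arguments": {
  "deltas": [
    [[-0.001,-0.004,-0.02],0],
    [[-0.001,-0.004,-0.02],0],
    [[0,0,-0.02],0],
    [[0,0,-0.012],0],
    [[0,0,-0.006],0],
    [[0,0,-0.002],0],
    [[0,0,0],0]
  ]
}}

```text
time_s: 9.3
eef_pos: [0.5787, 0.022, 0.0559]
eef_rot: [0.027, 0.691, 0.723, -0.005]
wrist_force: [-0.1, -0.0, 0.1]
opening: -0.002
```

Request:
{"name": "drive_tool", "arguments": {
  "deltas": [
    [[0.001,-0.001,-0.002],0],
    [[0.001,0,-0.002],0],
    [[0,0,-0.001],0]
  ]
}}

```text
time_s: 9.6
eef_pos: [0.5826, 0.0208, 0.0526]
eef_rot: [0.028, 0.69, 0.723, -0.004]
wrist_force: [0.0, 0.4, -0.0]
opening: -0.003
```

Request:
{"name": "drive_tool", "arguments": {
  "deltas": [
    [[0,0,-0.001],0],
    [[0,0,-0.001],0]
  ]
}}

```text
time_s: 9.8
eef_pos: [0.5832, 0.0208, 0.0512]
eef_rot: [0.029, 0.69, 0.723, -0.004]
wrist_force: [0.2, 0.8, -0.2]
opening: -0.004
```

Request:
{"name": "drive_tool", "arguments": {
  "deltas": [
    [[-0.001,0,-0.001],0],
    [[-0.0005,0,-0.0005],0]
  ]
}}

```text
time_s: 10.0
eef_pos: [0.5818, 0.0207, 0.0498]
eef_rot: [0.029, 0.69, 0.723, -0.004]
wrist_force: [-0.2, -0.5, 0.1]
opening: 0.006
```

Request:
{"name": "drive_tool", "arguments": {
  "deltas": [
    [[-0.0003,0,-0.001],0]
  ]
}}

```text
time_s: 10.1
eef_pos: [0.5818, 0.0207, 0.0492]
eef_rot: [0.029, 0.69, 0.723, -0.003]
wrist_force: [-0.5, 0.8, 7.2]
opening: -0.003
```

Request:
{"name": "drive_tool", "arguments": {
  "deltas": [
    [[-0.0003,0,-0.001],0]
  ]
}}

```text
time_s: 10.2
eef_pos: [0.582, 0.0207, 0.0491]
eef_rot: [0.03, 0.69, 0.723, -0.003]
wrist_force: [-2.9, 0.7, 8.9]
opening: 0.003
```

Request:
{"name": "drive_tool", "arguments": {
  "deltas": [
    [[-0.0003,0.003,-0.0014],0],
    [[-0.0003,0.003,-0.0014],0]
  ]
}}

```text
time_s: 10.4
eef_pos: [0.5821, 0.0232, 0.0493]
eef_rot: [0.032, 0.69, 0.723, -0.005]
wrist_force: [-6.9, -7.0, 13.3]
opening: -0.002
```

Request:
{"name": "drive_tool", "arguments": {
  "deltas": [
    [[-0.0005,0.003,-0.0015],0],
    [[-0.0005,0.003,-0.0015],0]
  ]
}}

```text
time_s: 10.6
eef_pos: [0.5818, 0.0259, 0.0494]
eef_rot: [0.034, 0.69, 0.723, -0.007]
wrist_force: [-5.1, -5.4, 10.0]
opening: -0.001
```

Request:
{"name": "drive_tool", "arguments": {
  "deltas": [
    [[-0.0005,0.003,-0.0016],0],
    [[-0.0005,0.003,-0.0016],0]
  ]
}}

```text
time_s: 10.8
eef_pos: [0.5818, 0.0288, 0.0492]
eef_rot: [0.037, 0.69, 0.723, -0.008]
wrist_force: [-5.1, -5.5, 11.7]
opening: 0.0
```

Request:
{"name": "drive_tool", "arguments": {
  "deltas": [
    [[-0.0005,0.003,-0.0016],0],
    [[-0.0005,0.003,-0.0016],0]
  ]
}}

```text
time_s: 11.0
eef_pos: [0.5816, 0.0316, 0.0489]
eef_rot: [0.039, 0.689, 0.723, -0.01]
wrist_force: [-4.8, -6.3, 11.9]
opening: -0.001
```

Request:
{"name": "drive_tool", "arguments": {
  "deltas": [
    [[-0.0005,0.003,-0.0016],0],
    [[-0.0005,0.003,-0.0016],0]
  ]
}}

```text
time_s: 11.2
eef_pos: [0.5819, 0.0344, 0.0489]
eef_rot: [0.042, 0.689, 0.723, -0.012]
wrist_force: [-2.9, -5.1, 8.6]
opening: -0.0
```

Request:
{"name": "drive_tool", "arguments": {
  "deltas": [
    [[-0.0005,0.003,-0.0016],0],
    [[-0.0005,0.002,-0.0016],0]
  ]
}}

```text
time_s: 11.4
eef_pos: [0.5827, 0.0367, 0.0486]
eef_rot: [0.045, 0.689, 0.723, -0.012]
wrist_force: [-4.3, -6.3, 11.2]
opening: 0.001
```

Request:
{"name": "drive_tool", "arguments": {
  "deltas": [
    [[0,0,0.004],0],
    [[-0.001,-0.004,0.004],0],
    [[0,-0.005,0],0],
    [[0,-0.005,0],0],
    [[0,-0.0025,0],0],
    [[0,0,0],0]
  ]
}}

```text
time_s: 12.0
eef_pos: [0.5814, 0.0186, 0.0571]
eef_rot: [0.045, 0.689, 0.723, -0.012]
wrist_force: [-1.7, 0.0, -0.2]
opening: 0.001
```

```bash
python3 - <<'E'
from h import *
o=get_obs();print(o["eef_pos"],rot(o["eef_rot"])[:,2],o["wrist_force"])
b=camera("wrist");save(b,"w6");crop(b,"w6c",260,110,160,150,5)
E
```

```text
[0.58136094 0.01857806 0.05705306] [ 0.04785507 -0.07877503 -0.99574313] [-1.66168517  0.03479753 -0.17017797]
```

View pics/w6c.png

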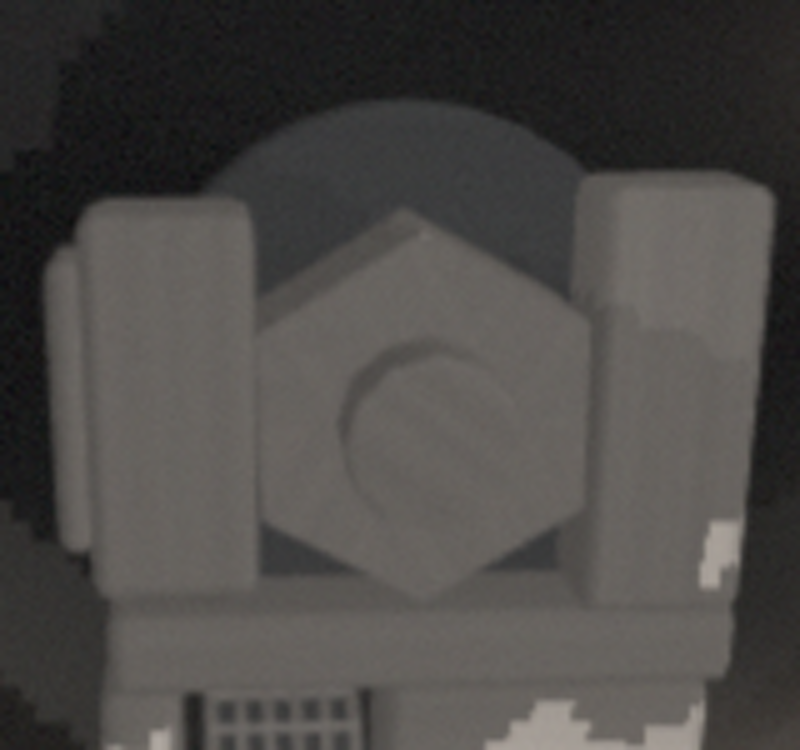

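```bash
python3 - <<'E'
from h import *
for n,x0,y0,pts in [("w3",260,110,[(259,300),(592,300)]),("w4",260,110,[(243,420),(603,420)]),("w5",260,80,[(220,500),(452,500)]),("w6",260,110,[(256,400),(604,400)])]:
    c=load(n);P=[atz(c,(x0+x/5,y0+y/5),.044) for x,y in pts];print(n,np.linalg.norm(P[0]-P[1]))
c=load("w6");f=c["frame"][:,:,::-1]
crop(c,"w6l",300,150,40,70,10);crop(c,"w6r",360,150,50,70,10)
E
```

```text
w3 0.03410035874445439
w4 0.033470980888859504
w5 0.03348199571048057
w6 0.032281179148923624
```

View pics/w6r.png

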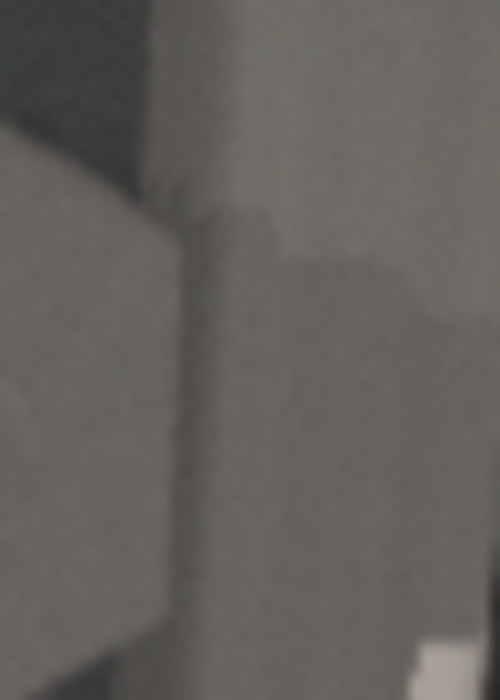

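View pics/w6l.png

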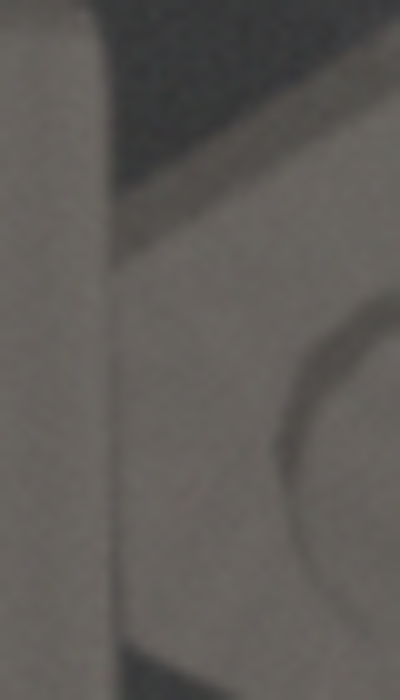

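Request:
{"name": "drive_tool", "arguments": {
  "deltas": [
    [[0,0.002,-0.003],0],
    [[0,0,-0.003],0],
    [[0,0,-0.001],0]
  ]
}}

```text
time_s: 12.35
eef_pos: [0.5815, 0.021, 0.0496]
eef_rot: [0.045, 0.689, 0.723, -0.012]
wrist_force: [-1.8, -0.4, 7.7]
opening: -0.001
```

Request:
{"name": "drive_tool", "arguments": {
  "deltas": [
    [[-0.0003,0,-0.001],0]
  ]
}}

```text
time_s: 12.45
eef_pos: [0.5816, 0.0209, 0.0493]
eef_rot: [0.045, 0.689, 0.724, -0.012]
wrist_force: [-4.3, -0.5, 13.3]
opening: 0.001
```

Request:
{"name": "drive_tool", "arguments": {
  "deltas": [
    [[-0.0003,0.005,-0.0015],0]
  ]
}}

```text
time_s: 12.55
eef_pos: [0.5817, 0.0238, 0.0495]
eef_rot: [0.046, 0.688, 0.724, -0.013]
wrist_force: [-10.0, -10.9, 21.1]
opening: 0.0
```

Request:
{"name": "drive_tool", "arguments": {
  "deltas": [
    [[-0.0003,0.005,-0.0015],0]
  ]
}}

```text
time_s: 12.65
eef_pos: [0.5821, 0.0272, 0.0498]
eef_rot: [0.048, 0.688, 0.724, -0.014]
wrist_force: [-1.5, -2.9, 7.0]
opening: 0.001
```

Request:
{"name": "drive_tool", "arguments": {
  "deltas": [
    [[-0.0004,0.005,-0.0016],0]
  ]
}}

```text
time_s: 12.75
eef_pos: [0.5828, 0.0313, 0.0495]
eef_rot: [0.049, 0.688, 0.724, -0.014]
wrist_force: [0.5, -1.7, 4.6]
opening: 0.002
```

Request:
{"name": "drive_tool", "arguments": {
  "deltas": [
    [[-0.0004,0.005,-0.0017],0]
  ]
}}

```text
time_s: 12.85
eef_pos: [0.5835, 0.0355, 0.049]
eef_rot: [0.05, 0.688, 0.724, -0.014]
wrist_force: [-1.1, -4.2, 6.9]
opening: 0.003
```

Request:
{"name": "drive_tool", "arguments": {
  "deltas": [
    [[0,0,0.004],0],
    [[-0.001,-0.004,0.001],0],
    [[-0.001,-0.005,0],0],
    [[0,-0.005,0],0],
    [[0,-0.0005,-0.001],0],
    [[0,0,-0.001],0]
  ]
}}

```text
time_s: 13.45
eef_pos: [0.5807, 0.0199, 0.0516]
eef_rot: [0.05, 0.688, 0.724, -0.014]
wrist_force: [-0.2, 0.5, -0.5]
opening: -0.003
```

Request:
{"name": "drive_tool", "arguments": {
  "deltas": [
    [[0,0,-0.0015],0]
  ]
}}

```text
time_s: 13.55
eef_pos: [0.5807, 0.0198, 0.05]
eef_rot: [0.05, 0.688, 0.724, -0.014]
wrist_force: [-0.1, 0.5, 3.5]
opening: 0.001
```

Request:
{"name": "drive_tool", "arguments": {
  "deltas": [
    [[-0.0004,0.001,-0.0012],0]
  ]
}}

```text
time_s: 13.65
eef_pos: [0.5809, 0.0201, 0.0495]
eef_rot: [0.051, 0.688, 0.724, -0.014]
wrist_force: [-3.3, -4.7, 12.4]
opening: -0.002
```

Request:
{"name": "drive_tool", "arguments": {
  "deltas": [
    [[-0.0008,0.003,-0.0015],0]
  ]
}}

```text
time_s: 13.75
eef_pos: [0.581, 0.0209, 0.0496]
eef_rot: [0.052, 0.688, 0.724, -0.015]
wrist_force: [-5.9, -11.4, 16.7]
opening: 0.001
```

Request:
{"name": "drive_tool", "arguments": {
  "deltas": [
    [[-0.0008,0.003,-0.0015],0]
  ]
}}

```text
time_s: 13.85
eef_pos: [0.581, 0.0217, 0.0499]
eef_rot: [0.054, 0.687, 0.724, -0.017]
wrist_force: [-7.3, -8.6, 14.1]
opening: -0.0
```

Request:
{"name": "drive_tool", "arguments": {
  "deltas": [
    [[-0.001,0.003,-0.0016],0]
  ]
}}

```text
time_s: 13.95
eef_pos: [0.5809, 0.0226, 0.0502]
eef_rot: [0.056, 0.687, 0.724, -0.018]
wrist_force: [-4.4, -8.0, 12.6]
opening: 0.003
```

Request:
{"name": "drive_tool", "arguments": {
  "deltas": [
    [[-0.001,0.003,-0.0016],0],
    [[-0.001,0.003,-0.0016],0]
  ]
}}

```text
time_s: 14.15
eef_pos: [0.5815, 0.0261, 0.0502]
eef_rot: [0.059, 0.687, 0.724, -0.018]
wrist_force: [0.0, -3.3, 5.0]
opening: 0.005
```

Request:
{"name": "drive_tool", "arguments": {
  "deltas": [
    [[-0.001,0.003,-0.0016],0],
    [[-0.001,0.003,-0.0016],0]
  ]
}}

```text
time_s: 14.35
eef_pos: [0.5821, 0.0305, 0.0497]
eef_rot: [0.062, 0.687, 0.724, -0.017]
wrist_force: [-1.0, -3.1, 6.0]
opening: 0.003
```

Request:
{"name": "drive_tool", "arguments": {
  "deltas": [
    [[-0.001,0.003,-0.0016],0],
    [[-0.001,0.003,-0.0016],0]
  ]
}}

```text
time_s: 14.55
eef_pos: [0.5827, 0.035, 0.0492]
eef_rot: [0.065, 0.686, 0.724, -0.016]
wrist_force: [-0.4, -3.8, 7.5]
opening: 0.004
```

Request:
{"name": "drive_tool", "arguments": {
  "deltas": [
    [[0,0,0.005],0],
    [[-0.001,-0.004,0.03],0],
    [[-0.001,-0.005,0.03],0],
    [[0,-0.005,0],0],
    [[0,0,0],0]
  ]
}}

```text
time_s: 15.05
eef_pos: [0.5791, 0.0216, 0.1153]
eef_rot: [0.064, 0.686, 0.725, -0.017]
wrist_force: [-0.2, -0.8, -0.3]
opening: -0.0
```

```bash
python3 - <<'E'
from h import *
o=get_obs();print(o["eef_pos"],rot(o["eef_rot"])[:,2],o["wrist_force"],o["q"])
b=camera("wrist");save(b,"w7");crop(b,"w7c",260,110,140,130,5)
E
```

```text
[0.5791304  0.02163147 0.11533408] [ 0.06911955 -0.11253897 -0.99124037] [-0.17088385 -0.83712584 -0.2562177 ] [-0.10903427  0.28388981  1.7412353  -0.1214232   1.03821599 -0.10652348]
```

View pics/w7.png

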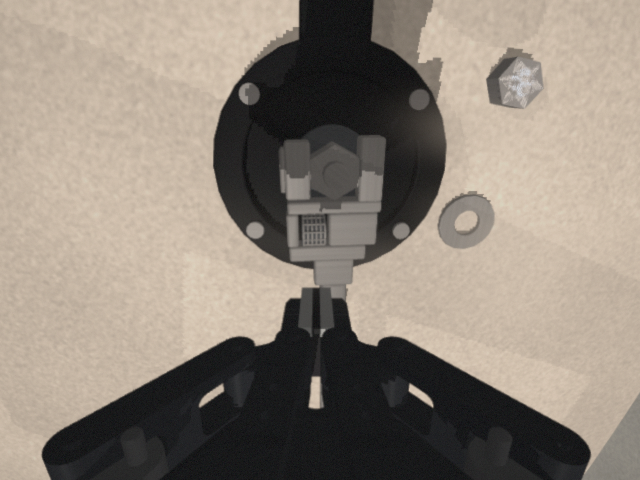

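View pics/w7c.png

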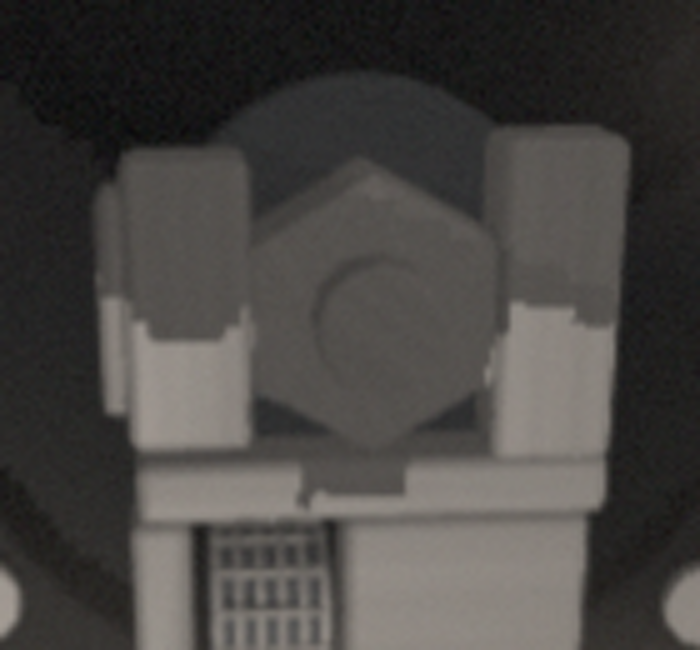

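```bash
python3 - <<'E'
from h import *
for n,x0,y0,pts in [("w2",270,80,None),("w7",260,110,[(250,340),(506,340)])]:
    c=load(n)
    if pts: P=[atz(c,(x0+x/5,y0+y/5),.044) for x,y in pts]
    else: P=[atz(c,(270+x/7,80+y/7),.044) for x,y in [(277,300),(553,300)]]
    print(n,np.linalg.norm(P[0]-P[1]))
c=load("w7")
crop(c,"w7l",300,140,70,70,10);
n=atz(c,(334.5,171.5),.046);print("nut",n)
# nut left and right top-corner edge columns at row 170ish
g=cv2.cvtColor(c["frame"],cv2.COLOR_RGB2GRAY)
for r in (166,170,174,178): print(r,list(g[r,304:318]),list(g[r,354:368]))
E
```

```text
w2 0.03391318396340844
w7 0.032339705227939754
nut [0.59165316 0.0707372  0.046     ]
166 [np.uint8(81), np.uint8(81), np.uint8(81), np.uint8(83), np.uint8(83), np.uint8(83), np.uint8(79), np.uint8(80), np.uint8(84), np.uint8(83), np.uint8(81), np.uint8(81), np.uint8(80), np.uint8(83)] [np.uint8(83), np.uint8(80), np.uint8(80), np.uint8(80), np.uint8(78), np.uint8(72), np.uint8(69), np.uint8(76), np.uint8(79), np.uint8(82), np.uint8(85), np.uint8(85), np.uint8(83), np.uint8(82)]
170 [np.uint8(80), np.uint8(81), np.uint8(81), np.uint8(82), np.uint8(85), np.uint8(86), np.uint8(80), np.uint8(78), np.uint8(81), np.uint8(80), np.uint8(81), np.uint8(83), np.uint8(81), np.uint8(83)] [np.uint8(81), np.uint8(82), np.uint8(81), np.uint8(83), np.uint8(80), np.uint8(70), np.uint8(68), np.uint8(79), np.uint8(106), np.uint8(111), np.uint8(110), np.uint8(92), np.uint8(85), np.uint8(85)]
174 [np.uint8(81), np.uint8(84), np.uint8(87), np.uint8(90), np.uint8(111), np.uint8(106), np.uint8(96), np.uint8(85), np.uint8(83), np.uint8(83), np.uint8(83), np.uint8(80), np.uint8(84), np.uint8(83)] [np.uint8(84), np.uint8(83), np.uint8(82), np.uint8(83), np.uint8(81), np.uint8(70), np.uint8(71), np.uint8(86), np.uint8(131), np.uint8(138), np.uint8(139), np.uint8(139), np.uint8(138), np.uint8(137)]
178 [np.uint8(127), np.uint8(133), np.uint8(137), np.uint8(132), np.uint8(123), np.uint8(112), np.uint8(105), np.uint8(89), np.uint8(83), np.uint8(82), np.uint8(82), np.uint8(82), np.uint8(83), np.uint8(83)] [np.uint8(82), np.uint8(83), np.uint8(81), np.uint8(83), np.uint8(85), np.uint8(100), np.uint8(113), np.uint8(131), np.uint8(140), np.uint8(139), np.uint8(139), np.uint8(138), np.uint8(136), np.uint8(136)]
```

View pics/w7l.png

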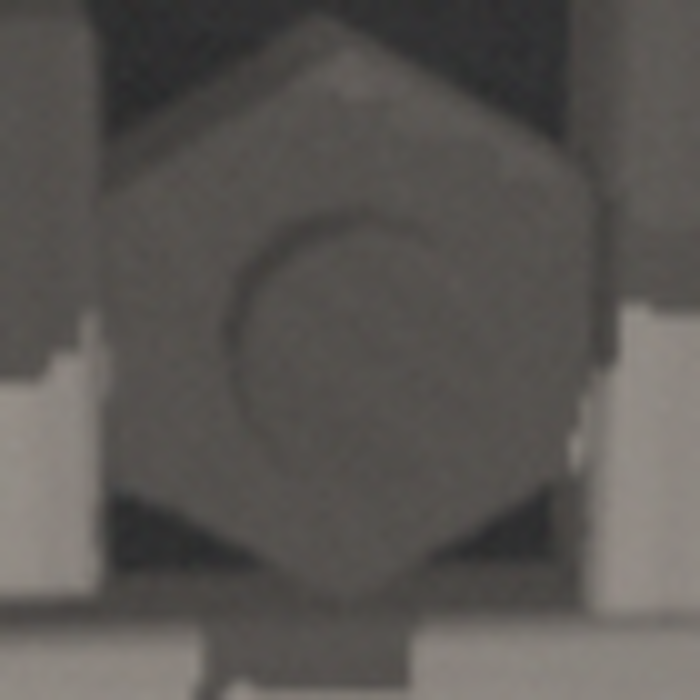

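```bash
python3 - <<'E'
from h import *
c=load("w7");print(c["eye"])
# right nut edge & top/bottom corners, circle of stud
for nm,p,z in [("nutR",(359.3,170),.046),("top",(333.5,143.8),.046),("bot",(335,198.5),.046),("stud L",(323,172),.054)]: print(nm,atz(c,p,z))
for nm,p in [("jawL",(310,172)),("jawR",(361,170)),("jawR",(359.3,190)),("jawL",(310,190))]: print(nm,atz(c,p,.044))
for n,pl,pr in [("w2",(270+277/7,80+300/7),(270+553/7,80+300/7))]:
  c=load(n);print(atz(c,pl,.044),atz(c,pr,.044),c["eye"])
  print("nutL,R",atz(c,(270+290/7,80+285/7),.046),atz(c,(270+541/7,80+285/7),.046))
E
```

```text
[0.56491908 0.11388164 0.2480365 ]
nutR [0.60699407 0.07240553 0.046     ]
top [0.58969657 0.08731141 0.046     ]
bot [0.59339134 0.05350058 0.046     ]
stud L [0.58379007 0.07183016 0.054     ]
jawL [0.5766839  0.06929257 0.044     ]
jawR [0.6084844  0.07204753 0.044     ]
jawR [0.60884807 0.05919471 0.044     ]
jawL [0.57728756 0.05783181 0.044     ]
[0.57527608 0.06738474 0.044     ] [0.60913793 0.06925001 0.044     ] [0.57957774 0.05692751 0.34411595]
nutL,R [0.57680077 0.0691389  0.046     ] [0.6073387  0.07082296 0.046     ]
```

Request:
{"name": "drive_tool", "arguments": {
  "deltas": [
    [[0.001,0,-0.02],0],
    [[0.001,0,-0.02],0],
    [[0,0,-0.012],0],
    [[0,0,-0.006],0],
    [[0,0,-0.002],0],
    [[0,0,0],0]
  ]
}}

```text
time_s: 15.7
eef_pos: [0.5797, 0.0228, 0.0505]
eef_rot: [0.062, 0.686, 0.725, -0.018]
wrist_force: [-2.2, -0.6, 6.3]
opening: 0.0
```

Request:
{"name": "drive_tool", "arguments": {
  "deltas": [
    [[0,0.001,-0.0012],0]
  ]
}}

```text
time_s: 15.8
eef_pos: [0.5799, 0.0231, 0.0503]
eef_rot: [0.063, 0.685, 0.725, -0.019]
wrist_force: [-5.7, -5.2, 9.8]
opening: 0.003
```

Request:
{"name": "drive_tool", "arguments": {
  "deltas": [
    [[-0.0005,0.0025,-0.0016],0]
  ]
}}

```text
time_s: 15.9
eef_pos: [0.5803, 0.0243, 0.0504]
eef_rot: [0.064, 0.685, 0.725, -0.019]
wrist_force: [-1.7, -3.2, 9.4]
opening: 0.002
```

Request:
{"name": "drive_tool", "arguments": {
  "deltas": [
    [[-0.0005,0.0025,-0.0016],0]
  ]
}}

```text
time_s: 16.0
eef_pos: [0.5808, 0.026, 0.0504]
eef_rot: [0.065, 0.685, 0.725, -0.019]
wrist_force: [-0.3, -2.4, 4.1]
opening: 0.002
```

Request:
{"name": "drive_tool", "arguments": {
  "deltas": [
    [[-0.001,0.001,-0.0024],0]
  ]
}}

```text
time_s: 16.1
eef_pos: [0.5811, 0.0263, 0.05]
eef_rot: [0.067, 0.685, 0.725, -0.019]
wrist_force: [-5.5, -1.8, 15.1]
opening: -0.0
```

Request:
{"name": "drive_tool", "arguments": {
  "deltas": [
    [[-0.001,0.0025,-0.0024],0]
  ]
}}

```text
time_s: 16.2
eef_pos: [0.5811, 0.0274, 0.05]
eef_rot: [0.068, 0.685, 0.725, -0.02]
wrist_force: [-7.4, -6.1, 15.2]
opening: 0.002
```

Request:
{"name": "drive_tool", "arguments": {
  "deltas": [
    [[-0.001,0.0025,-0.0024],0]
  ]
}}

```text
time_s: 16.3
eef_pos: [0.5811, 0.0283, 0.05]
eef_rot: [0.07, 0.685, 0.725, -0.02]
wrist_force: [-6.4, -5.9, 14.3]
opening: 0.004
```

Request:
{"name": "drive_tool", "arguments": {
  "deltas": [
    [[-0.001,0.003,-0.0023],0],
    [[-0.001,0.003,-0.0023],0]
  ]
}}

```text
time_s: 16.5
eef_pos: [0.5814, 0.0316, 0.0499]
eef_rot: [0.073, 0.684, 0.725, -0.021]
wrist_force: [-1.5, -2.7, 6.1]
opening: -0.002
```

Request:
{"name": "drive_tool", "arguments": {
  "deltas": [
    [[-0.001,0.003,-0.0023],0],
    [[-0.001,0.003,-0.0023],0]
  ]
}}

```text
time_s: 16.7
eef_pos: [0.5825, 0.0358, 0.0493]
eef_rot: [0.077, 0.684, 0.725, -0.02]
wrist_force: [-2.2, -5.2, 5.8]
opening: 0.001
```

Request:
{"name": "drive_tool", "arguments": {
  "deltas": [
    [[-0.001,0.003,-0.0023],0],
    [[-0.001,0.003,-0.0023],0]
  ]
}}

```text
time_s: 16.9
eef_pos: [0.5835, 0.0404, 0.0486]
eef_rot: [0.08, 0.684, 0.725, -0.019]
wrist_force: [-0.4, -1.0, 3.1]
opening: -0.002
```

Request:
{"name": "drive_tool", "arguments": {
  "deltas": [
    [[0,0,0.01],0],
    [[-0.001,-0.008,0.03],0],
    [[-0.001,-0.008,0.02],0],
    [[0,-0.004,0],0],
    [[0,0,0],0]
  ]
}}

```text
time_s: 17.4
eef_pos: [0.5819, 0.0204, 0.1132]
eef_rot: [0.08, 0.684, 0.725, -0.018]
wrist_force: [-0.6, 0.5, 0.4]
opening: -0.0
```

```bash
python3 - <<'E'
from h import *
o=get_obs();print(o["eef_pos"],rot(o["eef_rot"])[:,2],o["wrist_force"],o["q"])
b=camera("wrist");save(b,"w8");crop(b,"w8l",300,130,70,75,10);print(b["eye"])
E
```

```text
[0.58188093 0.02044654 0.11323103] [ 0.09174502 -0.13601637 -0.98644939] [-0.58418155  0.49213687  0.42282488] [-0.0983929   0.28147689  1.75292088 -0.1500804   1.00661025 -0.08304957]
[0.56435658 0.11580316 0.24334214]
```

View pics/w8.png

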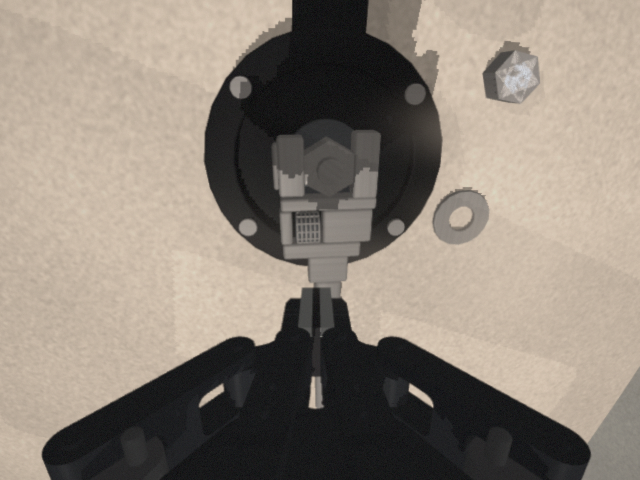

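View pics/w8l.png

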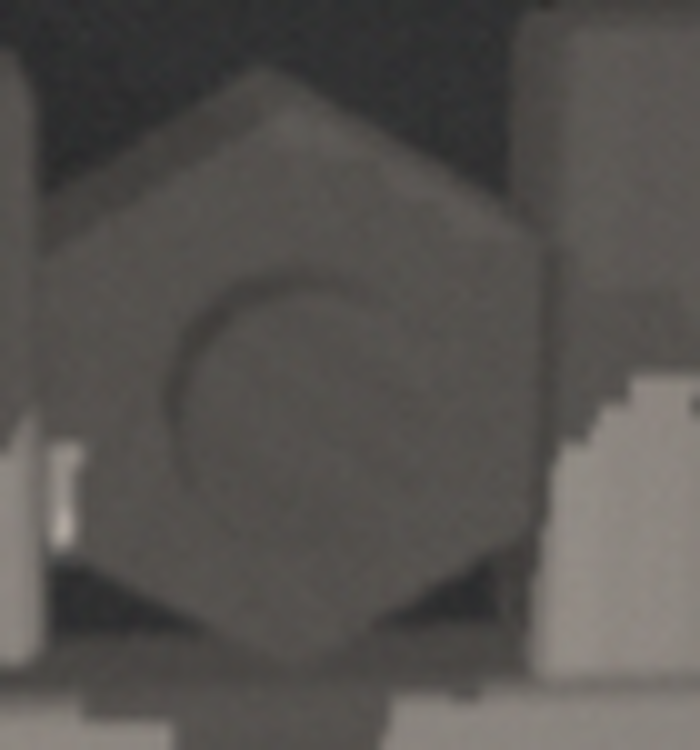

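```bash
python3 - <<'E'
from h import *
c=load("w8")
L=lambda x,y,z:atz(c,(300+x/10,130+y/10),z)
print("jaw",L(36,400,.044),L(560,400,.044), L(45,600,.044),L(540,600,.044))
print("nut",L(40,280,.046),L(540,280,.046),L(45,540,.046),L(530,520,.046),"top/bot",L(290,110,.046),L(300,665,.046))
c7=c;c=load("w7");L=lambda x,y,z:atz(c,(300+x/10,140+y/10),z)
print("w7 jaw",L(100,330,.044),L(612,330,.044),L(103,560,.044),L(592,560,.044))
print("nut",L(590,200,.046),L(575,470,.046))
E
```

```text
jaw [0.57664092 0.06822936 0.044     ] [0.60890153 0.06972122 0.044     ] [0.57783148 0.05567982 0.044     ] [0.60911003 0.05695431 0.044     ]
nut [0.57639405 0.07589476 0.046     ] [0.60639096 0.07737491 0.046     ] [0.57750195 0.06008365 0.046     ] [0.60744663 0.06262614 0.046     ] top/bot [0.59048448 0.08648471 0.046     ] [0.59389465 0.05271297 0.046     ]
w7 jaw [0.5767168  0.06866853 0.044     ] [0.60882588 0.0701716  0.044     ] [0.57768596 0.05390818 0.044     ] [0.60922979 0.05522966 0.044     ]
nut [0.60612541 0.07851358 0.046     ] [0.60705005 0.0616193  0.046     ]
```

Request:
{"name": "drive_tool", "arguments": {
  "deltas": [
    [[0,0,0.005],-0.15],
    [[0,0,0.005],-0.15],
    [[0,0,0],-0.15],
    [[0,0,0],-0.15],
    [[0,0,0],-0.15],
    [[0,0,0],-0.15],
    [[0,0,0],-0.15],
    [[0,0,0],-0.15],
    [[0,0,0],-0.15],
    [[0,0,0],-0.15]
  ]
}}

```text
time_s: 18.45
eef_pos: [0.5738, 0.0254, 0.1093]
eef_rot: [0.04, 0.994, 0.063, -0.075]
wrist_force: [0.2, -0.2, 0.1]
opening: -0.002
```

```bash
python3 - <<'E'
from h import *
o=get_obs();r=rot(o["eef_rot"]);print(o["eef_pos"],r[:,2],np.arctan2(r[1,0],r[0,0]),o["q"])
E
```

```text
[0.57381788 0.02538763 0.10925126] [-0.14378163 -0.08811521 -0.98567873] 0.12049983555309762 [-0.10444517  0.41709815  1.57965663 -0.10728501  1.28134994  1.37810005]
```

Request:
{"name": "drive_tool", "arguments": {
  "deltas": [
    [[0,0,0],-0.15],
    [[0,0,0],-0.15],
    [[0,0,0],-0.15],
    [[0,0,0],-0.15],
    [[0,0,0],-0.15],
    [[0,0,0],-0.15],
    [[0,0,0],-0.15],
    [[0,0,0],-0.15],
    [[0,0,0],-0.15],
    [[0,0,0],-0.14]
  ]
}}

```text
time_s: 19.45
eef_pos: [0.5662, 0.0302, 0.0933]
eef_rot: [-0.024, 0.771, -0.63, -0.093]
wrist_force: [0.5, -0.1, -0.2]
opening: 0.0
```

```bash
python3 - <<'E'
from h import *
o=get_obs();r=rot(o["eef_rot"]);print(o["eef_pos"],r[:,2],np.arctan2(r[1,0],r[0,0]),o["q"])
E
```

```text
[0.56622867 0.0302172  0.09327053] [-0.11390649  0.15411008 -0.98146594] -1.3779614529627988 [-0.22807383  0.40322871  1.6398476   0.13148979  1.24860542  2.66239823]
```

Request:
{"name": "drive_tool", "arguments": {
  "deltas": [
    [[0.005,-0.003,-0.01],-0.07],
    [[0.005,-0.003,-0.01],-0.07],
    [[0.005,-0.003,-0.008],0],
    [[0,0,-0.004],0],
    [[0,0,0],0]
  ]
}}

```text
time_s: 19.95
eef_pos: [0.578, 0.0225, 0.0545]
eef_rot: [-0.028, 0.722, -0.685, -0.095]
wrist_force: [-0.8, 0.8, -0.5]
opening: 0.001
```

Request:
{"name": "drive_tool", "arguments": {
  "deltas": [
    [[0.002,-0.001,-0.002],0],
    [[0.001,0,-0.001],0],
    [[0,0,0],0]
  ]
}}

```text
time_s: 20.25
eef_pos: [0.5812, 0.0221, 0.0513]
eef_rot: [-0.028, 0.723, -0.684, -0.096]
wrist_force: [-0.0, -0.4, -0.3]
opening: -0.002
```

```bash
python3 - <<'E'
from h import *
o=get_obs();r=rot(o["eef_rot"]);print(o["eef_pos"],r[:,2],o["q"])
b=camera("wrist");save(b,"w9");d=camera("side");crop(d,"d9c",270,190,110,90,7)
E
```

```text
[0.58122343 0.02207515 0.05129429] [-0.09991874  0.1713013  -0.98013882] [-0.24611593  0.48565003  1.62316992  0.1541235   1.17753171  2.77018746]
```

View pics/w9.png

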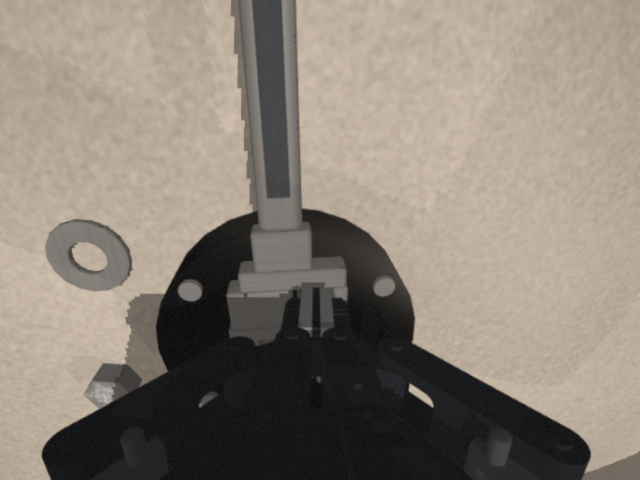

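View pics/d9c.png

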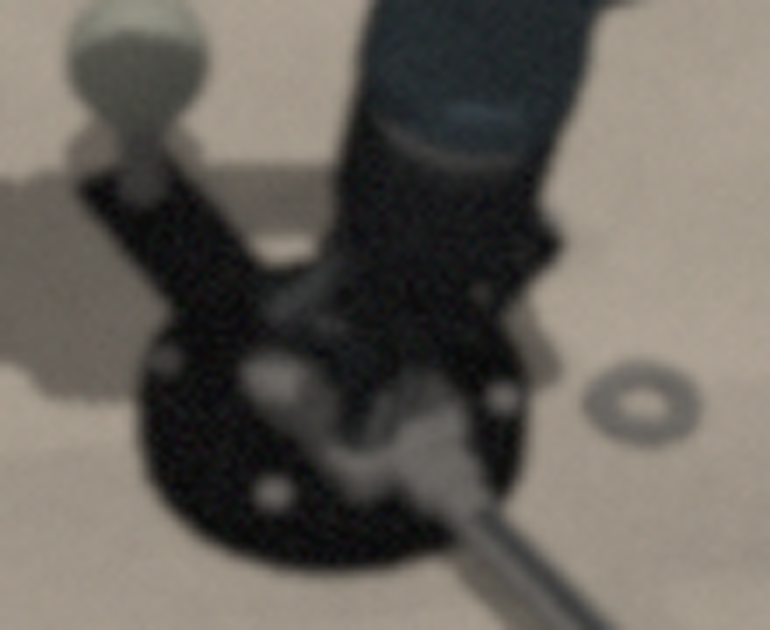

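Request:
{"name": "drive_tool", "arguments": {
  "deltas": [
    [[0,0,-0.0015],0],
    [[0,0,-0.001],0]
  ]
}}

```text
time_s: 20.55
eef_pos: [0.5816, 0.022, 0.0495]
eef_rot: [-0.028, 0.723, -0.684, -0.095]
wrist_force: [-0.1, 0.5, 0.1]
opening: 0.001
```

Request:
{"name": "drive_tool", "arguments": {
  "deltas": [
    [[0,0,-0.001],0]
  ]
}}

```text
time_s: 20.65
eef_pos: [0.5818, 0.022, 0.0489]
eef_rot: [-0.029, 0.723, -0.684, -0.095]
wrist_force: [-1.0, -0.0, 7.3]
opening: -0.001
```

Request:
{"name": "drive_tool", "arguments": {
  "deltas": [
    [[0,0.001,-0.001],0]
  ]
}}

```text
time_s: 20.75
eef_pos: [0.5819, 0.0223, 0.0488]
eef_rot: [-0.028, 0.723, -0.684, -0.094]
wrist_force: [-4.5, -5.5, 9.9]
opening: 0.003
```

Request:
{"name": "drive_tool", "arguments": {
  "deltas": [
    [[-0.0003,0.003,-0.001],0]
  ]
}}

```text
time_s: 20.85
eef_pos: [0.5819, 0.0233, 0.049]
eef_rot: [-0.027, 0.724, -0.683, -0.093]
wrist_force: [-5.5, -10.0, 11.1]
opening: 0.004
```

Request:
{"name": "drive_tool", "arguments": {
  "deltas": [
    [[-0.0003,0.003,-0.001],0]
  ]
}}

```text
time_s: 20.95
eef_pos: [0.5819, 0.0241, 0.0493]
eef_rot: [-0.026, 0.724, -0.683, -0.092]
wrist_force: [-5.1, -8.4, 9.0]
opening: -0.001
```

Request:
{"name": "drive_tool", "arguments": {
  "deltas": [
    [[-0.0003,0.003,-0.0012],0],
    [[-0.0003,0.003,-0.0012],0]
  ]
}}

```text
time_s: 21.15
eef_pos: [0.5818, 0.0255, 0.0496]
eef_rot: [-0.023, 0.724, -0.683, -0.089]
wrist_force: [-4.8, -8.5, 10.0]
opening: 0.001
```

Request:
{"name": "drive_tool", "arguments": {
  "deltas": [
    [[-0.0003,0.003,-0.0012],0],
    [[-0.0003,0.003,-0.0012],0]
  ]
}}

```text
time_s: 21.35
eef_pos: [0.5817, 0.0268, 0.0499]
eef_rot: [-0.021, 0.724, -0.683, -0.087]
wrist_force: [-5.1, -8.3, 10.2]
opening: 0.002
```

Request:
{"name": "drive_tool", "arguments": {
  "deltas": [
    [[-0.0003,0.003,-0.0012],0],
    [[-0.0003,0.003,-0.0012],0]
  ]
}}

```text
time_s: 21.55
eef_pos: [0.5816, 0.0283, 0.0503]
eef_rot: [-0.019, 0.725, -0.684, -0.084]
wrist_force: [-5.4, -8.4, 10.2]
opening: -0.004
```

Request:
{"name": "drive_tool", "arguments": {
  "deltas": [
    [[-0.0003,0.0045,-0.0013],0],
    [[-0.0003,0.0045,-0.0013],0]
  ]
}}

```text
time_s: 21.75
eef_pos: [0.5814, 0.0321, 0.0509]
eef_rot: [-0.016, 0.725, -0.684, -0.081]
wrist_force: [-6.8, -9.6, 13.6]
opening: 0.002
```

Request:
{"name": "drive_tool", "arguments": {
  "deltas": [
    [[-0.0003,0.004,-0.0013],0],
    [[-0.0003,0.004,-0.0013],0]
  ]
}}

```text
time_s: 21.95
eef_pos: [0.5814, 0.0353, 0.0514]
eef_rot: [-0.013, 0.725, -0.684, -0.078]
wrist_force: [-2.6, -7.1, 9.6]
opening: -0.004
```

Request:
{"name": "drive_tool", "arguments": {
  "deltas": [
    [[-0.0003,0.004,-0.0013],0],
    [[-0.0003,0.004,-0.0013],0]
  ]
}}

```text
time_s: 22.15
eef_pos: [0.5829, 0.0406, 0.0515]
eef_rot: [-0.013, 0.725, -0.684, -0.075]
wrist_force: [0.3, -1.4, 2.5]
opening: 0.001
```

Request:
{"name": "drive_tool", "arguments": {
  "deltas": [
    [[0,0,0.004],0],
    [[-0.001,-0.006,0.001],0],
    [[0,-0.006,-0.001],0],
    [[0,-0.006,0],0],
    [[0,0,-0.002],0],
    [[0,0,-0.0015],0]
  ]
}}

```text
time_s: 22.75
eef_pos: [0.5813, 0.0209, 0.0516]
eef_rot: [-0.013, 0.725, -0.684, -0.076]
wrist_force: [-0.0, -0.4, 0.4]
opening: -0.001
```

Request:
{"name": "drive_tool", "arguments": {
  "deltas": [
    [[0,0,-0.001],0]
  ]
}}

```text
time_s: 22.85
eef_pos: [0.5811, 0.0208, 0.0502]
eef_rot: [-0.013, 0.725, -0.684, -0.076]
wrist_force: [0.2, 0.0, -0.3]
opening: -0.0
```

Request:
{"name": "drive_tool", "arguments": {
  "deltas": [
    [[0,0,-0.001],0]
  ]
}}

```text
time_s: 22.95
eef_pos: [0.5813, 0.0209, 0.0494]
eef_rot: [-0.013, 0.725, -0.684, -0.076]
wrist_force: [-1.4, -1.1, 9.2]
opening: -0.0
```

Request:
{"name": "drive_tool", "arguments": {
  "deltas": [
    [[0,0.001,-0.001],0]
  ]
}}

```text
time_s: 23.05
eef_pos: [0.5816, 0.0211, 0.0494]
eef_rot: [-0.013, 0.725, -0.684, -0.076]
wrist_force: [-3.7, -6.2, 11.5]
opening: -0.002
```

Request:
{"name": "drive_tool", "arguments": {
  "deltas": [
    [[0,0.003,-0.001],0]
  ]
}}

```text
time_s: 23.15
eef_pos: [0.5817, 0.0221, 0.0495]
eef_rot: [-0.011, 0.726, -0.684, -0.075]
wrist_force: [-7.1, -10.6, 12.5]
opening: 0.001
```

Request:
{"name": "drive_tool", "arguments": {
  "deltas": [
    [[-0.0004,0.004,-0.0013],0],
    [[-0.0004,0.004,-0.0013],0]
  ]
}}

```text
time_s: 23.35
eef_pos: [0.5813, 0.0252, 0.0501]
eef_rot: [-0.008, 0.726, -0.684, -0.072]
wrist_force: [-6.3, -9.5, 12.4]
opening: -0.0
```

Request:
{"name": "drive_tool", "arguments": {
  "deltas": [
    [[-0.0004,0.004,-0.0013],0],
    [[-0.0004,0.004,-0.0013],0]
  ]
}}

```text
time_s: 23.55
eef_pos: [0.5822, 0.0292, 0.0506]
eef_rot: [-0.007, 0.727, -0.684, -0.068]
wrist_force: [-1.7, -6.7, 8.2]
opening: -0.002
```

Request:
{"name": "drive_tool", "arguments": {
  "deltas": [
    [[-0.0004,0.004,-0.0013],0],
    [[-0.0004,0.004,-0.0013],0]
  ]
}}

```text
time_s: 23.75
eef_pos: [0.5838, 0.0342, 0.0511]
eef_rot: [-0.006, 0.727, -0.684, -0.065]
wrist_force: [-0.6, -4.8, 8.2]
opening: -0.0
```

Request:
{"name": "drive_tool", "arguments": {
  "deltas": [
    [[-0.0004,0.004,-0.0013],0],
    [[-0.0004,0.004,-0.0013],0]
  ]
}}

```text
time_s: 23.95
eef_pos: [0.5854, 0.0398, 0.0512]
eef_rot: [-0.006, 0.727, -0.684, -0.061]
wrist_force: [-1.2, -2.3, 4.7]
opening: -0.002
```

Request:
{"name": "drive_tool", "arguments": {
  "deltas": [
    [[0,0,0.004],0],
    [[-0.002,-0.006,0.001],0],
    [[-0.002,-0.006,-0.001],0],
    [[0,-0.006,0],0],
    [[0,0,-0.002],0],
    [[0,0,-0.002],0]
  ]
}}

```text
time_s: 24.55
eef_pos: [0.5806, 0.0204, 0.0509]
eef_rot: [-0.006, 0.727, -0.684, -0.062]
wrist_force: [-0.4, 0.6, -0.4]
opening: -0.001
```

Request:
{"name": "drive_tool", "arguments": {
  "deltas": [
    [[0,0,-0.001],0]
  ]
}}

```text
time_s: 24.65
eef_pos: [0.5805, 0.0203, 0.0496]
eef_rot: [-0.006, 0.727, -0.684, -0.062]
wrist_force: [0.5, -0.3, 5.4]
opening: -0.002
```

Request:
{"name": "drive_tool", "arguments": {
  "deltas": [
    [[0,0.001,-0.0012],0]
  ]
}}

```text
time_s: 24.75
eef_pos: [0.5808, 0.0206, 0.0492]
eef_rot: [-0.006, 0.727, -0.684, -0.061]
wrist_force: [-4.3, -6.5, 15.6]
opening: 0.004
```

Request:
{"name": "drive_tool", "arguments": {
  "deltas": [
    [[-0.0005,0.003,-0.0014],0]
  ]
}}

```text
time_s: 24.85
eef_pos: [0.5809, 0.0212, 0.0493]
eef_rot: [-0.004, 0.728, -0.683, -0.06]
wrist_force: [-5.7, -13.7, 15.6]
opening: -0.001
```

Request:
{"name": "drive_tool", "arguments": {
  "deltas": [
    [[-0.0005,0.003,-0.0014],0]
  ]
}}

```text
time_s: 24.95
eef_pos: [0.5809, 0.0215, 0.0495]
eef_rot: [-0.003, 0.728, -0.683, -0.058]
wrist_force: [-6.1, -11.2, 12.9]
opening: -0.001
```

Request:
{"name": "drive_tool", "arguments": {
  "deltas": [
    [[-0.0005,0.003,-0.0015],0]
  ]
}}

```text
time_s: 25.05
eef_pos: [0.5809, 0.0217, 0.0497]
eef_rot: [-0.001, 0.728, -0.683, -0.056]
wrist_force: [-5.4, -9.8, 12.2]
opening: -0.001
```

Request:
{"name": "drive_tool", "arguments": {
  "deltas": [
    [[-0.0006,0.003,-0.0016],0]
  ]
}}

```text
time_s: 25.15
eef_pos: [0.5808, 0.022, 0.0497]
eef_rot: [0.0, 0.728, -0.683, -0.054]
wrist_force: [-5.6, -10.4, 11.9]
opening: 0.001
```

Request:
{"name": "drive_tool", "arguments": {
  "deltas": [
    [[-0.0006,0.004,-0.0018],0],
    [[-0.0006,0.004,-0.0018],0]
  ]
}}

```text
time_s: 25.35
eef_pos: [0.5807, 0.0243, 0.05]
eef_rot: [0.003, 0.729, -0.683, -0.051]
wrist_force: [-7.2, -11.6, 14.9]
opening: 0.002
```

Request:
{"name": "drive_tool", "arguments": {
  "deltas": [
    [[-0.0006,0.003,-0.0018],0],
    [[-0.0006,0.003,-0.0018],0]
  ]
}}

```text
time_s: 25.55
eef_pos: [0.5805, 0.0252, 0.0501]
eef_rot: [0.006, 0.729, -0.683, -0.047]
wrist_force: [-6.5, -9.0, 13.0]
opening: -0.0
```

Request:
{"name": "drive_tool", "arguments": {
  "deltas": [
    [[-0.0006,0.003,-0.0018],0],
    [[-0.0006,0.003,-0.0018],0]
  ]
}}

```text
time_s: 25.75
eef_pos: [0.5805, 0.0262, 0.0502]
eef_rot: [0.009, 0.73, -0.682, -0.044]
wrist_force: [-5.5, -10.5, 13.1]
opening: -0.001
```

Request:
{"name": "drive_tool", "arguments": {
  "deltas": [
    [[-0.001,0.005,-0.0018],0],
    [[-0.001,0.005,-0.0018],0]
  ]
}}

```text
time_s: 25.95
eef_pos: [0.5815, 0.0317, 0.0505]
eef_rot: [0.01, 0.73, -0.683, -0.039]
wrist_force: [-1.1, -8.0, 10.3]
opening: -0.0
```

Request:
{"name": "drive_tool", "arguments": {
  "deltas": [
    [[-0.001,0.004,-0.002],0],
    [[-0.001,0.004,-0.002],0]
  ]
}}

```text
time_s: 26.15
eef_pos: [0.5827, 0.0359, 0.0506]
eef_rot: [0.01, 0.73, -0.682, -0.035]
wrist_force: [-2.2, -8.2, 11.5]
opening: -0.004
```

Request:
{"name": "drive_tool", "arguments": {
  "deltas": [
    [[-0.001,0.004,-0.002],0],
    [[-0.001,0.004,-0.002],0]
  ]
}}

```text
time_s: 26.35
eef_pos: [0.5841, 0.0411, 0.0503]
eef_rot: [0.01, 0.73, -0.682, -0.03]
wrist_force: [-1.1, -2.1, 5.9]
opening: -0.0
```

Request:
{"name": "drive_tool", "arguments": {
  "deltas": [
    [[0,0,0.02],0],
    [[0,0.01,0.04],0],
    [[0,0.03,0.04],0],
    [[0,0.035,0.02],0],
    [[0,0.02,0],0],
    [[0,0,0],0]
  ]
}}

```text
time_s: 26.95
eef_pos: [0.5826, 0.14, 0.1744]
eef_rot: [0.009, 0.73, -0.683, -0.032]
wrist_force: [0.6, -0.2, -0.3]
opening: -0.0
```

```bash
python3 - <<'E'
from h import *
o=get_obs();r=rot(o["eef_rot"]);print(o["eef_pos"],r[:,2],o["wrist_force"],o["q"])
b=camera("wrist");save(b,"w10");print(b["eye"])
E
```

```text
[0.58260468 0.14002259 0.17444363] [-0.05895353  0.02917398 -0.99783434] [ 0.59623346 -0.24718074 -0.2775621 ] [0.02143309 0.32303406 1.55325057 0.03138834 1.32379977 3.08834659]
[0.59559992 0.05852298 0.31450804]
```

View pics/w10.png

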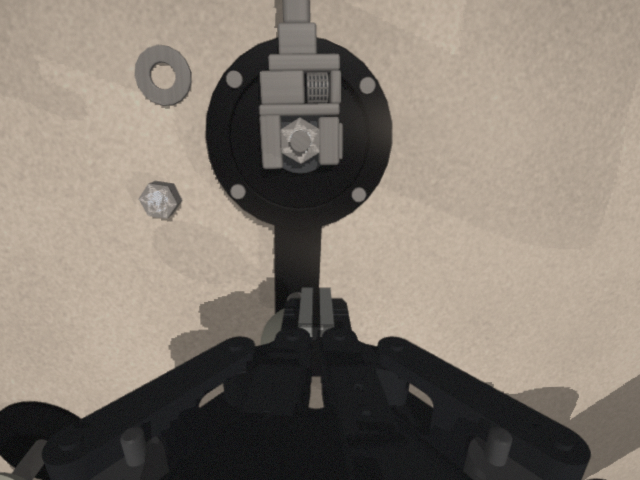

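```bash
python3 - <<'E'
from h import *
c=load("w10");crop(c,"w10c",245,85,115,100,7)
E
```

```text
(no output)
```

View pics/w10c.png

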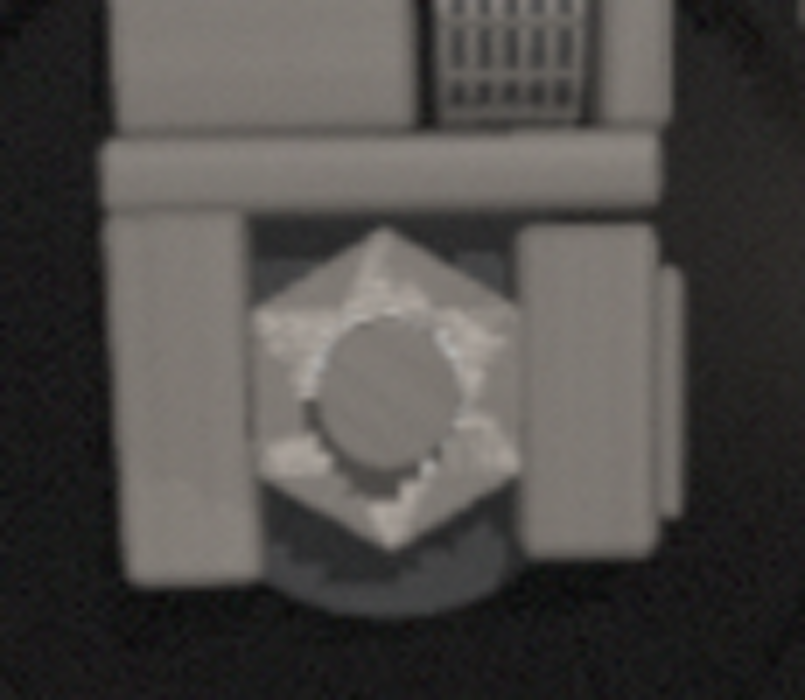

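```bash
python3 - <<'E'
from h import *
c=load("w10")
L=lambda x,y,z:atz(c,(245+x/7,85+y/7),z)
a,b=L(251,390,.044),L(519,390,.044);print("jaw",a,b,np.linalg.norm(a-b))
a,b=L(254,390,.046),L(520,390,.046);print("nut",a,b,np.linalg.norm(a-b))
t,u=L(383,228,.046),L(392,550,.046);print(t,u,(t+u)/2,np.arctan2(*(t-u)[:2]))
g=cv2.cvtColor(c["frame"],cv2.COLOR_RGB2GRAY).astype(int)
for r in (135,140,145): print(g[r,274:288],g[r,312:326])
# handle far part
P=[atz(c,p,.042) for p in [(297,2),(297,20)]];print(P)
E
```

```text
jaw [0.60650093 0.07110547 0.044     ] [0.57650289 0.06918818 0.044     ] 0.030059246995231062
nut [0.60608875 0.07099179 0.046     ] [0.57653232 0.069102   0.046     ] 0.02961678902073905
[0.59270591 0.05300299 0.046     ] [0.58984712 0.08756783 0.046     ] [0.59127651 0.07028541 0.046     ] 3.059072456112102
[121 123 125 125 123 111 105 113 123 132 143 140 141 140] [159 154 146 135 128 122 121 113 113 118 120 118 121 122]
[120 123 124 122 124 115  95 105 120 123 122 124 126 139] [153 140 127 123 122 122 120 114 113 118 119 120 119 122]
[118 121 122 121 123 114  91 104 120 121 120 120 120 119] [156 153 154 144 127 119 118 107 107 117 120 118 119 120]
[array([ 0.59884929, -0.02531974,  0.042     ]), array([ 0.59823887, -0.01385923,  0.042     ])]
```

Request:
{"name": "drive_tool", "arguments": {
  "deltas": [
    [[0,-0.03,-0.01],0.05],
    [[0,-0.03,-0.02],0.05],
    [[0,-0.03,-0.02],0],
    [[0,-0.02,-0.02],0],
    [[0,-0.008,-0.02],0],
    [[0,0,-0.012],0],
    [[0,0,-0.005],0],
    [[0,0,0],0]
  ]
}}

```text
time_s: 27.8
eef_pos: [0.5792, 0.0114, 0.0596]
eef_rot: [0.013, 0.763, -0.645, -0.033]
wrist_force: [0.4, -0.3, -0.4]
opening: 0.001
```

Request:
{"name": "drive_tool", "arguments": {
  "deltas": [
    [[0.001,0.005,-0.004],0],
    [[0.001,0.004,-0.003],0],
    [[0,0,-0.001],0],
    [[0,0,0],0]
  ]
}}

```text
time_s: 28.2
eef_pos: [0.583, 0.0231, 0.0534]
eef_rot: [0.012, 0.765, -0.644, -0.031]
wrist_force: [0.4, 0.5, -0.4]
opening: 0.001
```

Request:
{"name": "drive_tool", "arguments": {
  "deltas": [
    [[0,0,-0.0015],0]
  ]
}}

```text
time_s: 28.3
eef_pos: [0.5835, 0.0234, 0.0524]
eef_rot: [0.012, 0.765, -0.643, -0.031]
wrist_force: [0.4, 0.1, 0.8]
opening: -0.002
```

Request:
{"name": "drive_tool", "arguments": {
  "deltas": [
    [[-0.002,0,-0.0012],0]
  ]
}}

```text
time_s: 28.4
eef_pos: [0.5819, 0.0235, 0.0515]
eef_rot: [0.012, 0.765, -0.643, -0.03]
wrist_force: [-0.8, 0.5, -0.9]
opening: -0.003
```

Request:
{"name": "drive_tool", "arguments": {
  "deltas": [
    [[-0.0005,0,-0.0011],0]
  ]
}}

```text
time_s: 28.5
eef_pos: [0.5813, 0.0235, 0.0505]
eef_rot: [0.012, 0.765, -0.643, -0.03]
wrist_force: [-0.2, 0.3, 4.0]
opening: -0.0
```

Request:
{"name": "drive_tool", "arguments": {
  "deltas": [
    [[0,0.001,-0.0013],0]
  ]
}}

```text
time_s: 28.6
eef_pos: [0.5816, 0.0238, 0.0502]
eef_rot: [0.012, 0.765, -0.643, -0.03]
wrist_force: [-4.8, -4.5, 11.9]
opening: -0.0
```

Request:
{"name": "drive_tool", "arguments": {
  "deltas": [
    [[-0.0005,0.003,-0.0015],0]
  ]
}}

```text
time_s: 28.7
eef_pos: [0.5817, 0.0247, 0.0502]
eef_rot: [0.013, 0.765, -0.643, -0.028]
wrist_force: [-5.6, -8.9, 13.0]
opening: 0.001
```

Request:
{"name": "drive_tool", "arguments": {
  "deltas": [
    [[-0.0005,0.003,-0.0015],0]
  ]
}}

```text
time_s: 28.8
eef_pos: [0.5819, 0.0257, 0.0504]
eef_rot: [0.014, 0.765, -0.643, -0.027]
wrist_force: [-2.3, -4.6, 9.8]
opening: 0.005
```

Request:
{"name": "drive_tool", "arguments": {
  "deltas": [
    [[-0.0005,0.003,-0.0016],0],
    [[-0.0005,0.003,-0.0016],0]
  ]
}}

```text
time_s: 29.0
eef_pos: [0.5829, 0.0282, 0.0504]
eef_rot: [0.015, 0.765, -0.644, -0.023]
wrist_force: [-2.6, -3.4, 9.4]
opening: -0.004
```

Request:
{"name": "drive_tool", "arguments": {
  "deltas": [
    [[-0.0008,0.004,-0.0018],0],
    [[-0.0008,0.004,-0.0018],0]
  ]
}}

```text
time_s: 29.2
eef_pos: [0.5841, 0.0325, 0.0505]
eef_rot: [0.015, 0.765, -0.644, -0.019]
wrist_force: [-1.3, -5.2, 8.8]
opening: 0.0
```

```bash
python3 - <<'E'
from h import *
s=load("s1");d=load("d1")
print("washer",atz(s,(283,285),.005),"spare",atz(s,(305,320),.016),"spray",tri([s,d],[(236,148),(418,313)]),atz(s,(240,185),.0), "driver",atz(s,(270,163),.01),atz(s,(246,117),.015))
E
```

```text
washer [0.71309177 0.02864151 0.005     ] spare [0.72189968 0.138077   0.016     ] spray (array([ 0.63359615, -0.31629613,  0.11642583]), [np.float64(0.00029723470554407337), np.float64(0.0002972347055441917)]) [ 0.64802981 -0.300246    0.        ] driver [ 0.54622782 -0.31536787  0.01      ] [ 0.51437744 -0.50713469  0.015     ]
```

Request:
{"name": "drive_tool", "arguments": {
  "deltas": [
    [[0,0,0.02],0.05],
    [[0.005,-0.01,0.03],0.1],
    [[0.015,-0.03,0.01],0.1],
    [[0.015,-0.03,0],0.1],
    [[0.012,-0.03,0],0.05],
    [[0.01,-0.02,0],0],
    [[0,0,0],0]
  ]
}}

```text
time_s: 29.9
eef_pos: [0.642, -0.0922, 0.1141]
eef_rot: [0.02, 0.882, -0.471, -0.014]
wrist_force: [0.2, -0.4, 0.4]
opening: -0.0
```

```bash
python3 - <<'E'
from h import *
o=get_obs();r=rot(o["eef_rot"]);print(o["eef_pos"],r[:,2],o["q"])
b=camera("wrist");save(b,"w11")
E
```

```text
[ 0.64203346 -0.09223323  0.11406349] [-0.04457952 -0.02203724 -0.99876275] [-0.30807921  0.48453062  1.46257561 -0.03662513  1.23052483  2.25702549]
```

View pics/w11.png

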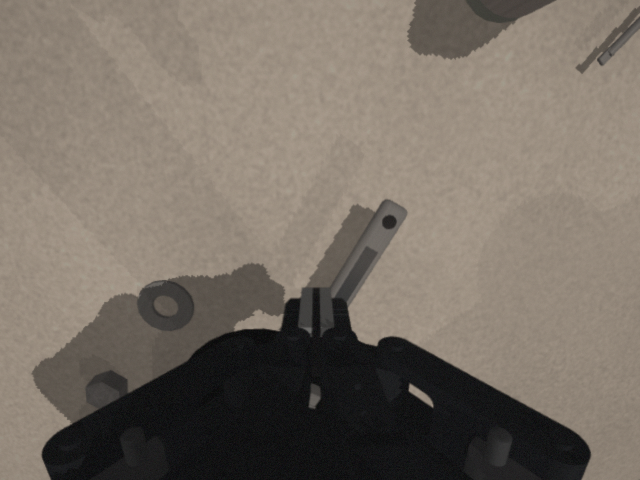

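```bash
python3 - <<'E'
from h import *
b=load("w11")
for p in [(389,222),(406,210),(386,200),(330,303),(357,303)]: print(atz(b,p,.042))
E
```

```text
[ 0.60890549 -0.14010084  0.042     ]
[ 0.60425966 -0.15309947  0.042     ]
[ 0.61985222 -0.15097432  0.042     ]
[ 0.60800047 -0.06800658  0.042     ]
[ 0.59117851 -0.07857876  0.042     ]
```

Request:
{"name": "drive_tool", "arguments": {
  "deltas": [
    [[0,0,-0.02],0],
    [[0,0,-0.02],0],
    [[0,0,-0.02],0],
    [[0,0,-0.01],0],
    [[0,0,-0.005],0],
    [[0,0,0],0]
  ]
}}

```text
time_s: 30.55
eef_pos: [0.6388, -0.0852, 0.0364]
eef_rot: [0.019, 0.882, -0.47, -0.016]
wrist_force: [-0.5, -0.8, -0.8]
opening: -0.001
```

Request:
{"name": "drive_tool", "arguments": {
  "deltas": [
    [[-0.004,-0.001,0],0],
    [[-0.003,-0.001,0],0]
  ]
}}

```text
time_s: 30.75
eef_pos: [0.6323, -0.0868, 0.0378]
eef_rot: [0.019, 0.883, -0.47, -0.016]
wrist_force: [-0.2, 0.4, -0.2]
opening: -0.001
```

Request:
{"name": "drive_tool", "arguments": {
  "deltas": [
    [[-0.003,-0.001,0],0],
    [[-0.002,0,0],0]
  ]
}}

```text
time_s: 30.95
eef_pos: [0.6276, -0.0883, 0.0394]
eef_rot: [0.019, 0.882, -0.47, -0.014]
wrist_force: [0.7, -0.1, 0.2]
opening: 0.001
```

Request:
{"name": "drive_tool", "arguments": {
  "deltas": [
    [[-0.002,0,0],0],
    [[-0.002,0,0],0]
  ]
}}

```text
time_s: 31.15
eef_pos: [0.6241, -0.0888, 0.0404]
eef_rot: [0.019, 0.882, -0.47, -0.013]
wrist_force: [2.3, 0.3, -1.4]
opening: 0.001
```

Request:
{"name": "drive_tool", "arguments": {
  "deltas": [
    [[0.004,0,-0.003],0],
    [[0.001,0,-0.004],0],
    [[0,0,0],0]
  ]
}}

```text
time_s: 31.45
eef_pos: [0.6294, -0.089, 0.0332]
eef_rot: [0.019, 0.882, -0.47, -0.013]
wrist_force: [-0.3, -0.1, -0.8]
opening: 0.001
```

Request:
{"name": "drive_tool", "arguments": {
  "deltas": [
    [[-0.003,0,-0.0015],0],
    [[-0.003,0,-0.001],0],
    [[-0.002,0,-0.0005],0]
  ]
}}

```text
time_s: 31.75
eef_pos: [0.6269, -0.0895, 0.0328]
eef_rot: [0.017, 0.882, -0.47, -0.007]
wrist_force: [4.8, 2.4, 0.5]
opening: 0.003
```

Request:
{"name": "drive_tool", "arguments": {
  "deltas": [
    [[-0.004,-0.0005,-0.0004],0],
    [[-0.004,-0.0005,-0.0004],0]
  ]
}}

```text
time_s: 31.95
eef_pos: [0.6219, -0.0901, 0.0333]
eef_rot: [0.015, 0.882, -0.47, -0.004]
wrist_force: [5.3, 1.3, -1.4]
opening: -0.0
```

Request:
{"name": "drive_tool", "arguments": {
  "deltas": [
    [[-0.004,-0.0005,-0.0004],0],
    [[-0.004,-0.0005,-0.0004],0]
  ]
}}

```text
time_s: 32.15
eef_pos: [0.6153, -0.0908, 0.0331]
eef_rot: [0.014, 0.882, -0.47, -0.002]
wrist_force: [5.9, 2.5, 0.3]
opening: -0.001
```

Request:
{"name": "drive_tool", "arguments": {
  "deltas": [
    [[-0.004,-0.0002,-0.0004],0],
    [[-0.004,-0.0001,-0.0004],0],
    [[-0.004,0,-0.0004],0],
    [[-0.004,0,-0.0004],0],
    [[-0.004,0.0002,-0.0004],0]
  ]
}}

```text
time_s: 32.65
eef_pos: [0.5993, -0.0909, 0.0333]
eef_rot: [0.011, 0.882, -0.471, 0.004]
wrist_force: [5.5, 0.4, -0.2]
opening: -0.001
```

Request:
{"name": "drive_tool", "arguments": {
  "deltas": [
    [[-0.004,0.0005,-0.0004],0],
    [[-0.004,0.0006,-0.0004],0],
    [[-0.004,0.0007,-0.0004],0],
    [[-0.004,0.0008,-0.0004],0],
    [[-0.004,0.0009,-0.0004],0]
  ]
}}

```text
time_s: 33.15
eef_pos: [0.5831, -0.0893, 0.0336]
eef_rot: [0.01, 0.882, -0.471, 0.011]
wrist_force: [4.0, -0.7, -0.6]
opening: 0.003
```

```bash
python3 - <<'E'
from h import *
s=camera("scene");save(s,"s12");crop(s,"s12c",270,190,110,110,6)
E
```

```text
(no output)
```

View pics/s12c.png

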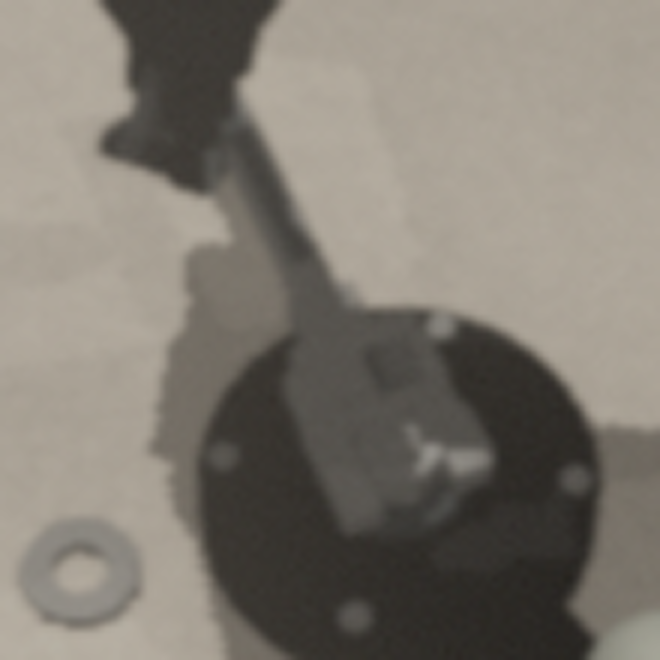

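Request:
{"name": "drive_tool", "arguments": {
  "deltas": [
    [[-0.0039,0.0009,-0.0004],0],
    [[-0.0039,0.001,-0.0004],0],
    [[-0.0039,0.001,-0.0004],0],
    [[-0.0039,0.0011,-0.0004],0],
    [[-0.0039,0.0012,-0.0004],0]
  ]
}}

```text
time_s: 33.7
eef_pos: [0.567, -0.0863, 0.0337]
eef_rot: [0.009, 0.882, -0.471, 0.016]
wrist_force: [5.5, -0.5, -1.1]
opening: 0.002
```

Request:
{"name": "drive_tool", "arguments": {
  "deltas": [
    [[-0.0038,0.0013,-0.0004],0],
    [[-0.0038,0.0014,-0.0004],0],
    [[-0.0038,0.0014,-0.0004],0],
    [[-0.0037,0.0015,-0.0004],0],
    [[-0.0037,0.0016,-0.0004],0]
  ]
}}

```text
time_s: 34.2
eef_pos: [0.5519, -0.0818, 0.0339]
eef_rot: [0.009, 0.882, -0.471, 0.022]
wrist_force: [4.9, -1.2, -0.5]
opening: 0.002
```

Request:
{"name": "drive_tool", "arguments": {
  "deltas": [
    [[-0.0037,0.0016,-0.0004],0],
    [[-0.0037,0.0017,-0.0004],0],
    [[-0.0036,0.0018,-0.0004],0],
    [[-0.0036,0.0018,-0.0004],0],
    [[-0.0036,0.0018,-0.0004],0]
  ]
}}

```text
time_s: 34.7
eef_pos: [0.5374, -0.076, 0.0341]
eef_rot: [0.009, 0.881, -0.471, 0.028]
wrist_force: [5.2, -1.0, -0.8]
opening: -0.002
```

Request:
{"name": "drive_tool", "arguments": {
  "deltas": [
    [[-0.0032,0.0018,-0.0004],0],
    [[-0.0032,0.0018,-0.0004],0],
    [[-0.0032,0.0018,-0.0004],0]
  ]
}}

```text
time_s: 35.0
eef_pos: [0.53, -0.0723, 0.0342]
eef_rot: [0.009, 0.881, -0.472, 0.032]
wrist_force: [5.3, -0.8, -0.8]
opening: -0.001
```

Request:
{"name": "drive_tool", "arguments": {
  "deltas": [
    [[-0.003,0.0018,-0.0004],0],
    [[-0.003,0.0018,-0.0004],0]
  ]
}}

```text
time_s: 35.2
eef_pos: [0.5255, -0.0697, 0.0342]
eef_rot: [0.009, 0.881, -0.472, 0.034]
wrist_force: [4.8, -0.9, -1.9]
opening: 0.002
```

Request:
{"name": "drive_tool", "arguments": {
  "deltas": [
    [[-0.003,0.0018,-0.0004],0],
    [[-0.003,0.0018,-0.0004],0]
  ]
}}

```text
time_s: 35.4
eef_pos: [0.5211, -0.0672, 0.0343]
eef_rot: [0.009, 0.881, -0.472, 0.036]
wrist_force: [5.4, -1.3, -1.8]
opening: -0.0
```

Request:
{"name": "drive_tool", "arguments": {
  "deltas": [
    [[-0.003,0.0018,-0.0004],0]
  ]
}}

```text
time_s: 35.5
eef_pos: [0.5189, -0.0658, 0.0343]
eef_rot: [0.008, 0.881, -0.472, 0.037]
wrist_force: [4.7, -0.4, -1.9]
opening: 0.001
```

Request:
{"name": "drive_tool", "arguments": {
  "deltas": [
    [[-0.003,0.0018,-0.0004],0]
  ]
}}

```text
time_s: 35.6
eef_pos: [0.5168, -0.0645, 0.0344]
eef_rot: [0.008, 0.881, -0.472, 0.039]
wrist_force: [5.6, -1.0, -0.4]
opening: -0.001
```

Request:
{"name": "drive_tool", "arguments": {
  "deltas": [
    [[-0.0025,0.0016,-0.0004],0]
  ]
}}

```text
time_s: 35.7
eef_pos: [0.515, -0.0632, 0.0344]
eef_rot: [0.008, 0.881, -0.472, 0.04]
wrist_force: [6.2, -1.1, -1.5]
opening: 0.001
```

Request:
{"name": "drive_tool", "arguments": {
  "deltas": [
    [[-0.0025,0.0016,-0.0004],0]
  ]
}}

```text
time_s: 35.8
eef_pos: [0.5134, -0.0621, 0.0344]
eef_rot: [0.008, 0.881, -0.472, 0.041]
wrist_force: [5.4, -1.1, -2.0]
opening: 0.002
```

Request:
{"name": "drive_tool", "arguments": {
  "deltas": [
    [[-0.0025,0.0016,-0.0004],0]
  ]
}}

```text
time_s: 35.9
eef_pos: [0.5117, -0.0609, 0.0345]
eef_rot: [0.008, 0.88, -0.472, 0.042]
wrist_force: [5.2, -0.8, -2.0]
opening: 0.0
```

Request:
{"name": "drive_tool", "arguments": {
  "deltas": [
    [[-0.0025,0.0016,-0.0004],0]
  ]
}}

```text
time_s: 36.0
eef_pos: [0.5101, -0.0597, 0.0345]
eef_rot: [0.008, 0.88, -0.472, 0.043]
wrist_force: [5.0, -0.7, -0.7]
opening: 0.002
```

Request:
{"name": "drive_tool", "arguments": {
  "deltas": [
    [[-0.0025,0.0016,-0.0004],0]
  ]
}}

```text
time_s: 36.1
eef_pos: [0.5084, -0.0586, 0.0346]
eef_rot: [0.007, 0.88, -0.472, 0.045]
wrist_force: [5.1, -0.3, -1.4]
opening: 0.003
```

Request:
{"name": "drive_tool", "arguments": {
  "deltas": [
    [[-0.0025,0.0016,-0.0004],0]
  ]
}}

```text
time_s: 36.2
eef_pos: [0.507, -0.0575, 0.0347]
eef_rot: [0.007, 0.88, -0.472, 0.046]
wrist_force: [5.9, -1.7, -0.8]
opening: -0.001
```

Request:
{"name": "drive_tool", "arguments": {
  "deltas": [
    [[-0.0025,0.0016,-0.0004],0]
  ]
}}

```text
time_s: 36.3
eef_pos: [0.5061, -0.0567, 0.035]
eef_rot: [0.007, 0.88, -0.472, 0.048]
wrist_force: [7.8, -3.0, -1.7]
opening: -0.002
```

Request:
{"name": "drive_tool", "arguments": {
  "deltas": [
    [[-0.0025,0.0016,-0.0004],0]
  ]
}}

```text
time_s: 36.4
eef_pos: [0.5056, -0.0562, 0.0356]
eef_rot: [0.007, 0.88, -0.472, 0.051]
wrist_force: [7.7, -3.6, -3.1]
opening: 0.004
```

Request:
{"name": "drive_tool", "arguments": {
  "deltas": [
    [[-0.0025,0.0016,-0.0004],0]
  ]
}}

```text
time_s: 36.5
eef_pos: [0.5052, -0.0558, 0.0362]
eef_rot: [0.007, 0.88, -0.472, 0.053]
wrist_force: [8.8, -3.9, -2.7]
opening: -0.002
```

Request:
{"name": "drive_tool", "arguments": {
  "deltas": [
    [[-0.0025,0.0016,-0.0004],0]
  ]
}}

```text
time_s: 36.6
eef_pos: [0.5051, -0.0556, 0.0369]
eef_rot: [0.006, 0.88, -0.472, 0.056]
wrist_force: [8.9, -4.0, -4.2]
opening: -0.002
```

The arm has stopped advancing at about 9.7 N, so the nut is home. Backing off before I look.

Request:
{"name": "drive_tool", "arguments": {
  "deltas": [
    [[0.004,-0.003,0],0],
    [[0.012,-0.009,0],0],
    [[0.012,-0.009,0.01],0],
    [[0,0,0.04],0],
    [[0,0,0.04],0],
    [[0,0,0.03],0],
    [[0,0,0],0]
  ]
}}

```text
time_s: 37.3
eef_pos: [0.525, -0.0767, 0.1559]
eef_rot: [0.01, 0.88, -0.473, 0.046]
wrist_force: [0.5, -0.8, 0.1]
opening: 0.004
```

```bash
python3 - <<'E'
from h import *
o=get_obs();print(o["eef_pos"],o["q"])
s=camera("scene");save(s,"s13");crop(s,"s13c",270,190,110,110,6)
d=camera("side");save(d,"d13");w=camera("wrist");save(w,"w13")
E
```

```text
[ 0.5250309  -0.0767041   0.15591124] [-0.34923228  0.11082197  1.85185846 -0.03614941  1.09033792  2.22238925]
```

View pics/s13c.png

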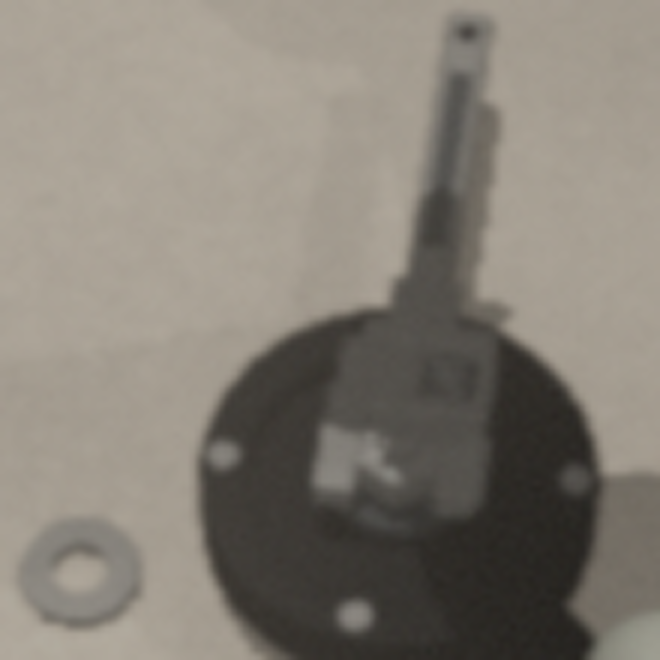

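View pics/w13.png

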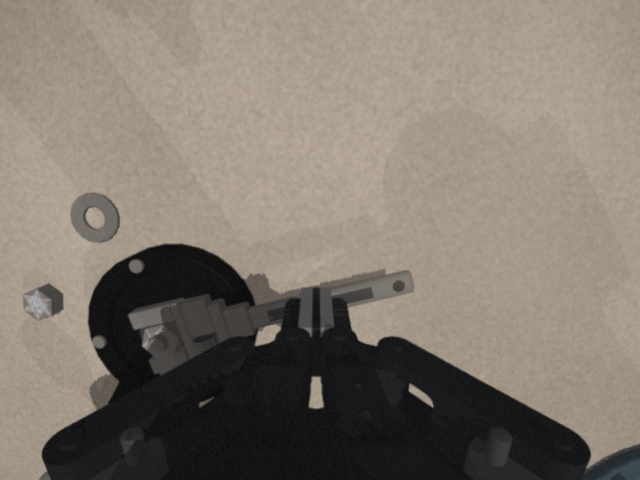

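```bash
python3 - <<'E'
from h import *
a=load("s1");b=load("s13");n=np.array([.5915,.0703])
A=atz(a,(260+95/4,190+72/4),.042);B=atz(b,(270+467/6,190+32/6),.042)
f=lambda P:np.arctan2(P[1]-n[1],P[0]-n[0]);print(A,B,f(A),f(B),f(A)-f(B),np.linalg.norm(A[:2]-n),np.linalg.norm(B[:2]-n))
E
```

```text
[ 0.60704978 -0.13828388  0.042     ] [ 0.45310737 -0.08314075  0.042     ] -1.4963846722497733 -2.304676052708674 0.8082913804589007 0.20916269097253953 0.2066315162564006
```

Request:
{"name": "drive_tool", "arguments": {
  "deltas": [
    [[0.003,0.035,0.01],0],
    [[0.003,0.035,0.01],0],
    [[0.003,0.035,0],0],
    [[0.003,0.035,0],0],
    [[0.003,0.035,0],0],
    [[0.003,0.025,0],0],
    [[0,0,0],0]
  ]
}}

```text
time_s: 38.15
eef_pos: [0.5294, 0.1306, 0.1564]
eef_rot: [0.016, 0.88, -0.475, 0.03]
wrist_force: [-1.1, -0.9, -0.5]
opening: 0.002
```

```bash
python3 - <<'E'
from h import *
o=get_obs();print(o["eef_pos"],o["q"])
w=camera("wrist");save(w,"w14")
E
```

```text
[0.52935156 0.13055269 0.15640074] [ 0.0589793   0.18176442  1.76805455 -0.06394408  1.15932497  2.64414653]
```

View pics/w14.png

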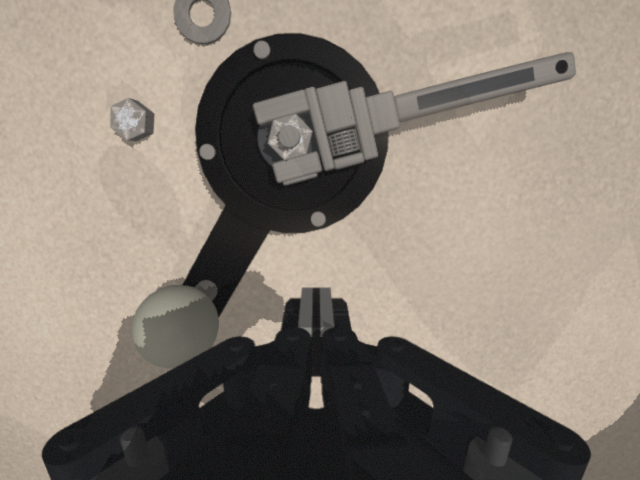

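```bash
python3 - <<'E'
from h import *
w=load("w14");crop(w,"w14c",245,75,145,120,5)
B=atz(w,(562,67),.042);n=np.array([.5915,.0703]);print(B,np.arctan2(B[1]-n[1],B[0]-n[0]),atz(w,(290,137),.046))
E
```

```text
[ 0.44963934 -0.08717787  0.042     ] -2.304069348467075 [0.59119014 0.06996407 0.046     ]
```

View pics/w14c.png

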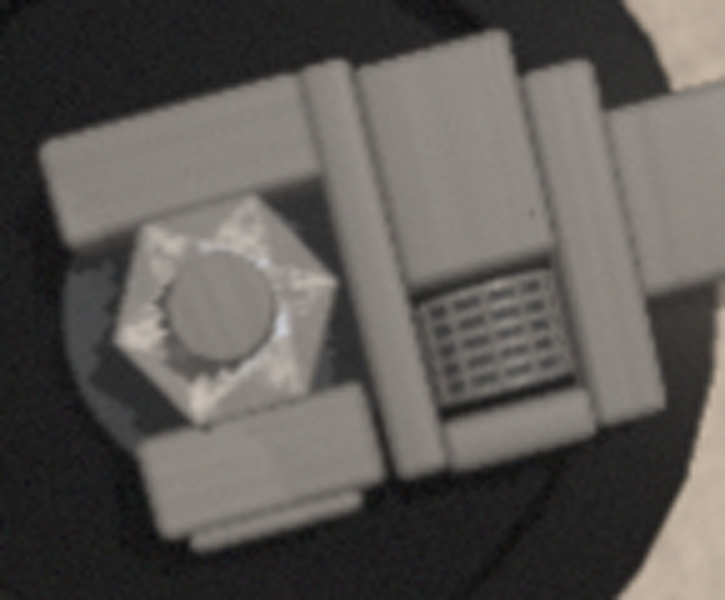

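```bash
python3 - <<'E'
from bench import hand_in,get_obs
print(get_obs()["time_s"],hand_in())
E
```

```text
the job is handed in; nothing more can be done
38.2 None
```

I rolled the jaw snug on the nut, swung the handle clockwise until the nut stopped, backed off and handed in at 38.2 s. No verdict is reported, so what follows is from my own readings.

**Closing the jaw:** It took about nine strokes on the worm at roughly 5–15 N, with one peak of 21 N. Several strokes slipped part of the way because the tool had gradually tilted. After the sixth stroke I turned the gripper half round, which cancelled the tilt. The jaw measured 30.06 mm in the wrist picture against 29.6 mm for the nut. One further stroke only slipped over the worm.

**Tightening:** The handle took 5–6 N all the way and stalled at about 9.7 N.

**Last checks:**
- **Turn:** The wrench turned 0.81 rad by the pictures. That is slightly more than the 0.75 rad home angle; it fits a nut that started near -0.06 rad. The force stall agrees that the nut is home.
- **Fit:** The last picture shows both jaws flush on the nut. The wrench looked flat, but I did not measure its tilt or height separately. The nut is centred where it was before, within about 1 mm.
- **Other things:** The washer and spare nut looked undisturbed in the last views, and the arm never came near the rest. I did not measure their positions again.
- **Arm:** The gripper was clear of everything, about 0.156 m above the table.

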